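# Load a bench steriliser, close the lid, screw the clamp down and start it

## Task

Load the steriliser: stand every instrument canister from the tray upright on the grid inside the pan, then set the lid squarely on the pan, swing the clamp bar across until it stops in its keeper, and turn the T-handle clockwise until the rising resistance shows that the lid is firmly clamped. Then press the start button on the control box fully down and let go; leave the spray bottle, bowl and glove box where they stand.

Things in the scene. Friction and masses are not known exactly. Their poses are not given: they have to be found in the camera images.
- steriliser: fixed bench steriliser with a round open pan, outer diameter 227 mm, inner 213. Origin: on the pan's axis, at the bench; z up. Rim 135 mm above the bench; inside, 65 mm above the bench, a flat perforated grid on which canisters stand. At +x 146 mm the clamp bar's pivot post, at -x 143 mm the keeper (240 mm tall), at (-88, 135) mm the grey control box, 54 x 54 mm, top 120 mm above the bench
- lid: loose round lid, 243 mm across, 0.5 kg, right way up on the bench. Origin: centre of its sealing face, which is to lie on the pan's rim, any yaw; z up. A skirt 10 mm deep hangs below it around the rim with 4 to 5 mm play. Plate 6 mm thick; a central round boss, 40 mm in diameter, to take it by, rises to 46 mm above the origin. A valve (18 mm wide) 85 mm off centre reaches 34 mm above the origin
- yoke (a joint): clamp bar about its upright post: 0 = across the pan, at its stop in the keeper, screw over the lid's centre; grows as it opens (anticlockwise from above, to the steriliser's -y side), starts 1.5 to 1.62 rad open. Friction 0.25 N m, stays where left. Bar 26 mm wide, 24 thick, 300 long from the pivot, underside 200 mm above the bench, 19 mm over the lid's boss
- yoke_pivot (a point): on the axis of the clamp bar's pivot, at the bar's top face (224 mm above the bench); its -x axis points along the bar towards the free end; the screw is 146 mm from it along -x
- screw (a joint): angle of the T-handle against the bar, growing clockwise from above, which lowers the screw 1.91 mm per rad (12 mm a turn); starts at 0 to 1.2, limits -2.5 and 12. At 0 its foot is 8 mm above the lid's boss and meets it at about 4.2 rad. Turns freely with about 0.1 N m; then it rises steadily; firmly clamped from 0.35 N m, at about 5 rad (foot pressing over 40 N); 0.7 N m is plenty
- t_handle (a point): centre of the T-handle's cross bar, on the screw axis, 269 mm above the bench at screw 0, lower as the screw goes down. The cross bar lies along this point's x axis: 110 mm long, 13 wide, 18 high; below it a 12 mm thick spindle, 36 mm of it free above the clamp bar at screw 0
- spindle: the sliding part of the screw, carrying T-handle and foot; origin on the screw axis at the underside of the clamp bar (200 mm above the bench) at screw 0, going down with the screw; its foot, 16 mm in diameter, ends 11 mm below this origin
- start (a joint): travel of the start button, 0 = up, 0.006 m = fully down; springs back; fully down takes 5 N
- start_top (a point): centre of the top of the start button, a round grey button 32 mm in diameter on the control box's top, 142 mm above the bench, pressed straight down
- tray: fixed flat stainless tray, 220 x 220 mm, walls 16 mm high, floor 3 mm above the bench, on which the canisters stand at the start; origin at the centre of its underside
- spray_bottle: spray bottle with blue head, 190 mm tall, 72 mm in diameter, a bystander; origin at the centre of its underside
- bowl: small round stainless bowl, 110 mm across, 42 mm high, a bystander; origin at the centre of its underside
- glove_box: white and green paper carton of gloves, 100 x 200 x 70 mm, a bystander; origin at the centre of its underside
- canister1: closed round stainless instrument canister, 53 mm in diameter, 62 mm tall, about 0.16 kg, standing upright in the tray (two to four of the four are there, absent ones read None); origin at the centre of its underside, z up
- canister2: closed round stainless instrument canister, 53 mm in diameter, 62 mm tall, about 0.16 kg, standing upright in the tray (two to four of the four are there, absent ones read None); origin at the centre of its underside, z up
- canister3: closed round stainless instrument canister, 53 mm in diameter, 62 mm tall, about 0.16 kg, standing upright in the tray (two to four of the four are there, absent ones read None); origin at the centre of its underside, z up
- canister4: closed round stainless instrument canister, 53 mm in diameter, 62 mm tall, about 0.16 kg, standing upright in the tray (two to four of the four are there, absent ones read None); origin at the centre of its underside, z up
Things that resemble listed ones, but are neither listed nor needed, are in the scene too. What is shaped like the canister4 but orange is not meant.

How it is judged:
On the way, in this order (a step that is already met when the one before it is completed fails the run):
1. every canister stands upright on the grid inside the pan (horizontal distance between each of canister1, canister2, canister3, canister4 and steriliser below 0.09 m and z of canister1 in the frame of steriliser between 0.058 and 0.071 m and angle between each of canister1, canister2, canister3, canister4's own z axis and vertical below 0.15 rad and z of canister2 in the frame of steriliser between 0.058 and 0.071 m and z of canister3 in the frame of steriliser between 0.058 and 0.071 m and z of canister4 in the frame of steriliser between 0.058 and 0.071 m), for 0.3 s.
2. the lid lies flat on the rim of the loaded pan (all of step 1 and horizontal distance between lid and steriliser below 0.009 m and z of lid in the frame of steriliser between 0.128 and 0.138 m and angle between lid's own z axis and vertical below 0.03 rad), for 0.3 s.
3. the clamp bar is swung across into its keeper (horizontal distance between lid and steriliser below 0.009 m and z of lid in the frame of steriliser between 0.128 and 0.138 m and angle between lid's own z axis and vertical below 0.03 rad and value of joint yoke below 0.05 rad), for 0.2 s.
4. the screw clamps the lid (all of step 3 and contact force between spindle and lid above 40 N), for 0.3 s.
5. the start button is pressed fully down while the lid is clamped (contact force between spindle and lid above 40 N and value of joint start above 0.0045 m), for 0.05 s.
At the end, for the whole second after the job is handed in: All canisters upright (within 8 degrees) on the grid in the pan, lid flat on the rim within 9 mm of centre, clamp bar fully across (within 0.05 rad), the screw pressing the lid with over 40 N, the start button pressed after clamping and up again (all of step 1 and all of step 4 and value of joint start below 0.0015 m and linear speed of lid below 0.02 m/s); the robot touches nothing.
It fails at once if the spray bottle is moved by more than 30 mm or tipped (distance of spray_bottle from where it was at the start of the episode above 0.03 m or angle between spray_bottle's own z axis and vertical above 0.4 rad).
It fails at once if the bowl is moved by more than 30 mm or tipped (distance of bowl from where it was at the start of the episode above 0.03 m or angle between bowl's own z axis and vertical above 0.4 rad).
It fails at once if the glove box is moved by more than 30 mm or tipped (distance of glove_box from where it was at the start of the episode above 0.03 m or angle between glove_box's own z axis and vertical above 0.4 rad).
Of canister1, canister2, canister3, canister4 only 2 to 4 are there at a start; the rules pass over those that are not, and their reading is None.
At some moment in a run one of canister1, canister2, canister3, canister4 may be knocked a few centimetres aside while the robot is not near it.
It also fails if it takes over 210 s, if anything falls off the work surface, if the arm or the gripper's body presses on something with over 40 N, if the wrist force passes 120 N, or if a joint passes its speed limit or range.

## Robot

A 6-joint arm with a two-finger parallel gripper is mounted at the origin on the work surface. World frame = base frame: x ahead of the robot, y to its left, z up, the work surface at z = 0. Lengths are in m, angles in rad, forces in N, time in s.
With the tool pointing down it reaches from about 0.35 to 0.875 m from the base axis. Payload 15.5 kg.
Tool frame: the origin (TCP) lies between the finger pads; the fingertips stand 8 mm ahead of it and the grasp point (between the pads) lies 11 mm behind it; z points along the fingers, y is the direction in which the jaws open and shut (so a half turn about z gives the same grasp; the last joint's range is limited). The gripper opens to 85 mm and grips with 20 to 120 N. Pads are 22 mm wide; open, the fingers measure 114 mm over their backs; the gripper's body (76 mm by 85 mm) begins 54 mm behind the grasp point. The pads swing forward as they close: fully open they stand 13 mm farther back than shut.
Start: joints at [-0.096, 0.494, 1.345, -0, 1.302, -0.096], TCP at [0.625, 0, 0.239] pointing down, gripper open.
Joint ranges: [-2.91, 2.91], [-0.82, 2.16], [0.22, 2.67], [-1.22, 4.37], [0.12, 2.79], [-3.08, 3.08]. Speed limits (rad/s): [1.89, 1.89, 2.57, 3.01, 3.01, 3.01].

## Interface

Orientations are given as [roll, pitch, yaw] about the fixed x, y, z axes, in that order (R = Rz(yaw) Ry(pitch) Rx(roll)).
In Python, from workcell import r, optics, order gives the robot as it stands.
- The arm moves only by the tool play_rows, never from a script. Its argument "rows" is one flat list of numbers, 7 for each row, row after row: the shift along the tool's x, y, z scaled (see below), then the turn, a rotation vector about the tool's x, y, z scaled (see below), then the opening, from 0 (shut) to 1 (fully open). A call has 1 to 20 rows; each row is the pose to reach, as a shift and turn from the pose commanded when the call began, along the tool's axes at that moment, turning the shorter way round; what a row does not reach only later rows make up. The controller multiplies each number of a shift by 0.2 m and each number of a turn by 180 degrees. A row lasts 1/8 s, in which the tool goes at most 62.5 mm and 10.7 degrees, less where a joint would pass 70% of its speed; a pose out of reach is approached as far as the arm can. A call with a number of a shift or a turn outside -1 to 1 is refused whole. A call with a gripper value outside its range is refused whole. The fingers move at their own pace and stop on an object; "squeeze" is the grip in N (left out, the last holds). Time passes only in rows, so rows that repeat a pose let the fingers close. It gives the time, the measured TCP pose, the force and the opening at its end, in the units of the state.
- r.sense(): the state, without advancing time (a new reading comes with each control period).
- optics.read_camera(name): name is "scene" or "side" or "wrist"; returns (picture, depth): 384x512x3 uint8, red, green, blue; 384x512 float32, m along the optical axis (not along the pixel's ray), 0 where there is no reading.
- optics.camera_model(name): a dict with "intrinsics" (3x3 intrinsics, pixels), "pose" (4x4, takes a point from camera to world coordinates). Camera axes: x right, y down, z forward; pixel columns grow to the right and rows downward; lengths in m; the calibration is good to about 2 mm. A picture is of the moment at which its call begins: read the wrist's pose just before it. camera_model takes no time and is no camera call; for the wrist camera it gives the pose at the moment of the call.
- order.finish_job(): hands the job in, once; it reports no verdict.
The state is a dict: "t": time; "qpos": joint angles; "joint_velocities": joint speeds; "effort": joint torques, N m; "ee_pos": TCP position; "eef_rot": TCP orientation; "wrist_force": force on the tool from outside, world axes, zero at the start; "moment": the same for the moment, N m; "grip_width": finger opening in m.
Only numpy, scipy, OpenCV 4.12 (cv2) and the standard library are available. Lean on these libraries where they do the work, as an engineer would, in place of code of your own. Each camera call takes 0.05 s, during which the arm holds its last target.

## Working session

There is one attempt and no reset: what is moved stays moved. The work goes in short steps, Python scripts to look and compute and a tool call to move; the robot and the scene stay as the last step left them, time stands still between calls to the robot, and variables do not carry over. Pictures are saved under pics/ and viewed, and the job is handed in when it is done.

Besides the shell and the picture viewer there is one more tool, called after "Request:" by a JSON object that holds its "name" and its "arguments". play_rows: Moves the arm, as the interface text tells. Shifts and turns lie within -1 to 1; 1 stands for 0.2 m of shift or 180 degrees of turn. Its arguments: {"type":"object","properties":{"rows":{"type":"array","items":{"type":"number"}},"squeeze":{"type":"number"}},"required":["rows"]}

```bash
ls; mkdir -p pics
cat > h.py <<'E'
import numpy as np, cv2
from workcell import r, optics, order
from scipy.spatial.transform import Rotation as R
def snap(name,fn):
    m=optics.camera_model(name); p,d=optics.read_camera(name)
    cv2.imwrite(f'pics/{fn}.png',p[:,:,::-1]); np.savez(f'pics/{fn}.npz',p=p,d=d,K=m['intrinsics'],T=m['pose'])
    return p,d,np.array(m['intrinsics']),np.array(m['pose'])
def load(fn):
    z=np.load(f'pics/{fn}.npz'); return z['p'],z['d'],z['K'],z['T']
def cloud(d,K,T):
    v,u=np.mgrid[:d.shape[0],:d.shape[1]]
    P=np.stack([(u-K[0,2])/K[0,0]*d,(v-K[1,2])/K[1,1]*d,d,np.ones_like(d)],-1)
    W=P@np.array(T).T; W=W[...,:3]; W[d==0]=np.nan; return W
def crop(fn,out,x0,y0,x1,y1,s):
    p=cv2.imread(f'pics/{fn}.png'); c=p[y0:y1,x0:x1]; cv2.imwrite(f'pics/{out}.png',cv2.resize(c,None,fx=s,fy=s,interpolation=cv2.INTER_CUBIC))
def mv(*targets):
    """print tool-frame scaled shifts for world targets (x,y,z,yaw or None) from the current pose"""
    s=r.sense(); p=np.array(s['ee_pos']); Rm=R.from_euler('xyz',s['eef_rot'])
    for t in targets:
        sh=Rm.inv().apply(np.array(t[:3])-p)/0.2
        print(t,'shift',np.round(sh,4))
E
python3 - <<'E'
from h import *
print(r.sense())
for n in ['scene','side','wrist']:
    p,d,K,T=snap(n,n+'0'); print(n,K.round(1).tolist(),T.round(3).tolist())
E
```

```text
pics
{'t': 0.0, 'qpos': array([-9.55026323e-02,  4.94193947e-01,  1.34613494e+00,  1.17290214e-05,
        1.30253086e+00, -9.54899853e-02]), 'joint_velocities': array([-0.00024005, -0.0003646 ,  0.00139661, -0.00059172, -0.00060989,
       -0.00059383]), 'effort': array([-2.68344644e-03, -8.82162237e+01, -3.83866239e+01, -4.40739132e-04,
        1.02696815e-02,  1.38197843e-04]), 'ee_pos': array([6.24637898e-01, 3.99612722e-05, 2.38692279e-01]), 'eef_rot': array([-3.14033241e+00, -1.32064880e-04,  1.57078048e+00]), 'wrist_force': array([-0.49422249,  1.29323393,  0.01134907]), 'moment': array([0.01677646, 0.02412786, 0.01127121]), 'grip_width': 0.08550642619030978}
scene [[359.7, 0.0, 257.7], [0.0, 359.7, 193.3], [0.0, 0.0, 1.0]] [[-0.388, 0.684, -0.618, 1.141], [0.921, 0.279, -0.271, 0.273], [-0.013, -0.674, -0.738, 0.864], [0.0, 0.0, 0.0, 1.0]]
side [[435.3, 0.0, 263.1], [0.0, 435.3, 188.9], [0.0, 0.0, 1.0]] [[0.946, -0.24, 0.22, 0.24], [-0.325, -0.697, 0.639, -0.81], [-0.001, -0.676, -0.737, 1.149], [0.0, 0.0, 0.0, 1.0]]
wrist [[309.2, 0.0, 249.0], [0.0, 309.2, 195.2], [0.0, 0.0, 1.0]] [[1.0, 0.002, -0.001, 0.625], [0.002, -0.956, -0.293, 0.074], [-0.001, 0.293, -0.956, 0.374], [0.0, 0.0, 0.0, 1.0]]
```

View pics/scene0.png

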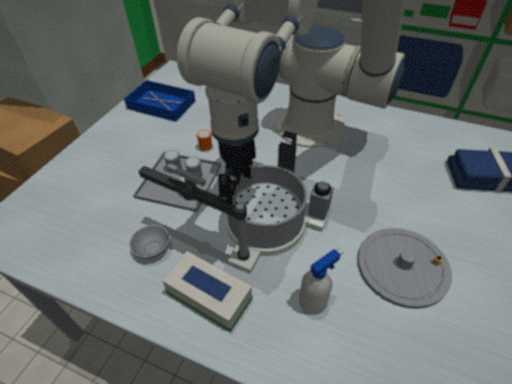

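View pics/side0.png

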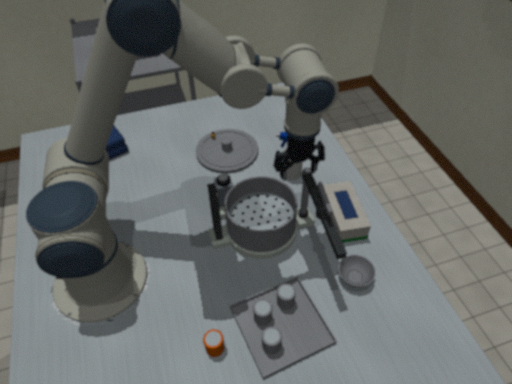

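View pics/wrist0.png

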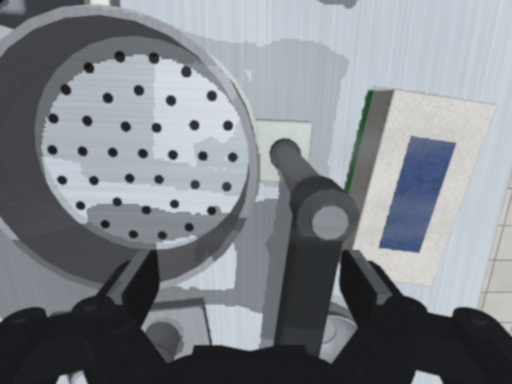

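Side view: three steel canisters on the tray at (263,311), (286,294) and (271,339). The orange lookalike at (214,342) is off the tray and not meant. The pan is at (260,215), the lid at (227,150), the bar is open over (325,215), and the control box with its button is at (222,185). I'll measure these from the depth images.

Run:
```python
from h import *
crop('side0','s0c',180,90,400,380,2.7/1.32)
crop('side0','s0d',190,160,350,260,5)
p,d,K,T=load('side0'); W=cloud(d,K,T)
p2,d2,K2,T2=load('scene0'); W2=cloud(d2,K2,T2)
def show(W,u,v): print(u,v,np.round(W[v,u],4))
for u,v in [(263,303),(286,288),(271,333),(214,335),(227,143),(222,178),(260,210),(316,190),(340,240)]: show(W,u,v)
# canister tops
m=(W[...,2]>0.05)&(W[...,2]<0.08)
import numpy as np
n,l,st,c=cv2.connectedComponentsWithStats(m.astype(np.uint8))
for i in range(1,n):
    if st[i,4]>25: 
        q=W[l==i]; print(st[i],np.round(np.median(q,0),4),np.round(q.min(0),3),np.round(q.max(0),3))
```

```text
263 303 [ 0.4254 -0.2672  0.0636]
286 288 [ 0.5016 -0.2437  0.0617]
271 333 [ 0.4175 -0.3541  0.0628]
214 335 [ 0.2762 -0.3113  0.0631]
227 143 [0.5134 0.4063 0.0549]
222 178 [0.4306 0.153  0.1408]
260 210 [0.5241 0.0497 0.061 ]
316 190 [ 0.6586 -0.0593  0.222 ]
340 240 [ 0.6467 -0.2417  0.2218]
[183   0  39   7 125] [0.6779 1.5981 0.0604] [0.6   1.579 0.05 ] [0.812 1.618 0.08 ]
[426   0  86  64 592] [1.9193 0.807  0.0643] [1.905 0.519 0.05 ] [1.944 1.214 0.08 ]
[   0   13  102   78 1325] [0.0256 1.4787 0.0754] [-0.351  0.936  0.05 ] [0.158 1.62  0.08 ]
[130  53  55  27 673] [0.3377 0.9791 0.0762] [0.223 0.935 0.054] [0.464 1.092 0.08 ]
[106 124  19  25 227] [0.119  0.5578 0.066 ] [0.079 0.523 0.05 ] [0.151 0.655 0.074]
[222 137  10   8  62] [0.5137 0.4224 0.0547] [0.498 0.401 0.05 ] [0.534 0.445 0.061]
[287 162  16   9  72] [0.7075 0.196  0.062 ] [0.679 0.19  0.05 ] [0.736 0.206 0.08 ]
[ 323  181   48   54 1545] [ 0.7923 -0.04    0.0682] [ 0.731 -0.128  0.05 ] [0.856 0.081 0.075]
[ 228  188   67   42 2050] [0.5279 0.0512 0.0637] [ 0.423 -0.032  0.055] [0.627 0.131 0.08 ]
[217 194   9   9  49] [0.4181 0.1354 0.0671] [0.407 0.132 0.051] [0.432 0.16  0.079]
[301 204   7   8  42] [0.6582 0.0078 0.0667] [0.652 0.002 0.051] [0.674 0.016 0.079]
[227 219  70  29 388] [ 0.4851 -0.0754  0.0653] [ 0.405 -0.092  0.05 ] [0.618 0.027 0.08 ]
[214 227   9   9  48] [0.3734 0.0077 0.0653] [0.364 0.003 0.05 ] [0.386 0.028 0.078]
[ 65 254  64  45 473] [ 0.022  -0.0767  0.0651] [-0.081 -0.093  0.05 ] [0.091 0.017 0.08 ]
[277 283  19  19 287] [ 0.4968 -0.2572  0.0634] [ 0.472 -0.28   0.05 ] [ 0.523 -0.229  0.069]
[253 299  20  20 307] [ 0.419  -0.2808  0.0637] [ 0.395 -0.304  0.051] [ 0.447 -0.252  0.069]
[262 326  20  22 348] [ 0.4156 -0.3639  0.0634] [ 0.391 -0.387  0.05 ] [ 0.443 -0.334  0.071]
[203 329  21  21 339] [ 0.2721 -0.3192  0.0607] [ 0.247 -0.343  0.051] [ 0.299 -0.289  0.066]
```

View pics/s0d.png

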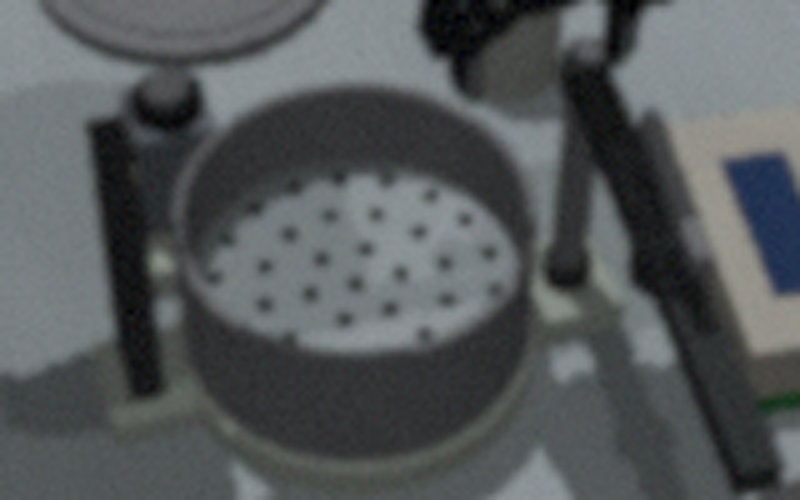

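View pics/s0c.png

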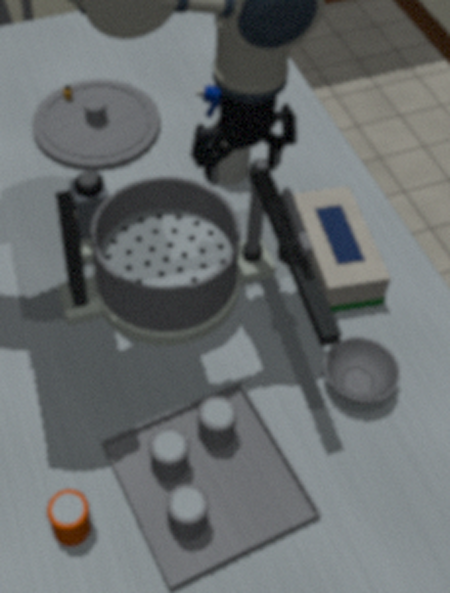

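```bash
cat >> h.py <<'E'
from scipy.optimize import least_squares
def circ(P,rad=None):
    x0=np.r_[P.mean(0),rad or 0.1]
    f=(lambda x:np.hypot(*(P-x[:2]).T)-(rad if rad else x[2]))
    return least_squares(f,x0,loss='soft_l1',f_scale=0.003).x
E
python3 - <<'E'
from h import *
for n in ['side0','scene0']:
    p,d,K,T=load(n); W=cloud(d,K,T); x,y,z=W[...,0],W[...,1],W[...,2]
    print(n)
    m=(z>.130)&(z<.14)&(np.hypot(x-.52,y-.03)<.14)&(np.hypot(x-.52,y-.03)>.09)
    P=W[m][:,:2]; c=circ(P); print('rim',len(P),c.round(4)); c=c[:2]
    r0=np.hypot(*(P-c).T); print(np.percentile(r0,[5,50,95]).round(4))
    for lo,hi in [(.003,.03),(.03,.06)]:
        m=(z>lo)&(z<hi)&(np.hypot(x-.51,y-.41)<.16); P=W[m]; 
        if len(P)>5: print('lid',lo,len(P),circ(P[:,:2]).round(4),np.median(P[:,2]).round(4), P.min(0).round(3),P.max(0).round(3))
    for q in [(.497,-.256),(.419,-.28),(.4165,-.362)]:
        m=(z>.058)&(z<.072)&(np.hypot(x-q[0],y-q[1])<.04); P=W[m]
        if len(P)>5: print('can',len(P),((P.min(0)+P.max(0))/2).round(4),P.mean(0).round(4))
    m=(z>.19)&(z<.26)&(x>.56)&(x<.8)&(y<.1)&(y>-.33)&(np.hypot(x-.625,y)>.0); P=W[m]
    m2=m&(abs(z-.222)<.005); 
    v,u=np.nonzero(m2); print('bar',len(u), P.min(0).round(3),P.max(0).round(3))
    Q=W[m2]; 
    for yy in np.arange(-.3,.05,.02):
        s=Q[abs(Q[:,1]-yy)<.01]; 
        if len(s)>2: print(round(yy,2),len(s),s[:,0].min().round(3),s[:,0].max().round(3),s[:,2].mean().round(3))
    m=(z>.225)&(z<.29)&(y<-.05)&(y>-.33)&(x>.5); P=W[m]; print('T',len(P)); print(P[::max(1,len(P)//15)].round(3))
    m=(z>.225)&(z<.25)&(x<.5)&(x>.3)&(abs(y)<.2); P=W[m]; print('keeper',len(P)); 
    if len(P): print(P.min(0).round(3),P.max(0).round(3),P.mean(0).round(3))
    m=(z>.105)&(z<.15)&(np.hypot(x-.43,y-.15)<.05); P=W[m]; 
    if len(P):print('box',P.min(0).round(3),P.max(0).round(3)); P=P[P[:,2]>.135]; print('btn',len(P),P.min(0).round(3),P.max(0).round(3))
    m=(z>.05)&(z<.2)&(np.hypot(x-.71,y-.2)<.08); P=W[m]; 
    if len(P):print('bottle',P.min(0).round(3),P.max(0).round(3))
E
```

```text
side0
rim 451 [0.5182 0.0221 0.1101]
[0.106  0.11   0.1344]
lid 0.003 2097 [0.5158 0.4209 0.0902] 0.0142 [0.35  0.251 0.003] [0.661 0.558 0.03 ]
lid 0.03 122 [0.4675 0.4463 0.0562] 0.05 [0.474 0.401 0.031] [0.534 0.51  0.059]
can 259 [ 0.4978 -0.2544  0.0635] [ 0.498  -0.2555  0.0637]
can 281 [ 0.4208 -0.2781  0.0636] [ 0.4199 -0.2792  0.0638]
can 324 [ 0.4168 -0.3606  0.0644] [ 0.4162 -0.3622  0.0636]
bar 727 [ 0.569 -0.284  0.19 ] [0.681 0.031 0.26 ]
-0.28 47 0.622 0.647 0.222
-0.26 67 0.623 0.65 0.222
-0.24 62 0.625 0.652 0.222
-0.22 62 0.627 0.653 0.222
-0.2 60 0.629 0.657 0.222
-0.18 56 0.631 0.658 0.222
-0.16 54 0.631 0.66 0.222
-0.14 38 0.631 0.653 0.223
-0.12 15 0.63 0.645 0.224
-0.1 36 0.639 0.662 0.222
-0.08 45 0.64 0.665 0.222
-0.06 43 0.644 0.667 0.222
-0.04 43 0.645 0.671 0.222
-0.02 46 0.647 0.672 0.222
0.0 42 0.648 0.675 0.222
0.02 11 0.648 0.673 0.225
T 311
[[ 0.661 -0.077  0.276]
 [ 0.657 -0.092  0.277]
 [ 0.655 -0.103  0.277]
 [ 0.656 -0.114  0.276]
 [ 0.652 -0.124  0.275]
 [ 0.644 -0.133  0.276]
 [ 0.642 -0.143  0.276]
 [ 0.642 -0.145  0.269]
 [ 0.647 -0.118  0.229
[... 1184 characters left out ...]
.02 58 0.65 0.676 0.222
0.0 42 0.653 0.679 0.222
0.02 24 0.673 0.682 0.223
0.04 11 0.662 0.675 0.222
T 472
[[ 0.643 -0.179  0.277]
 [ 0.643 -0.151  0.277]
 [ 0.645 -0.139  0.276]
 [ 0.652 -0.135  0.277]
 [ 0.655 -0.133  0.274]
 [ 0.655 -0.141  0.264]
 [ 0.655 -0.098  0.278]
 [ 0.66  -0.095  0.277]
 [ 0.657 -0.128  0.254]
 [ 0.662 -0.095  0.268]
 [ 0.646 -0.145  0.228]
 [ 0.649 -0.122  0.235]
 [ 0.665 -0.076  0.266]
 [ 0.648 -0.118  0.225]
 [ 0.657 -0.113  0.229]
 [ 0.666 -0.117  0.226]]
keeper 101
[0.366 0.02  0.225] [0.391 0.056 0.24 ] [0.381 0.039 0.235]
box [0.41  0.104 0.105] [0.473 0.19  0.144]
btn 87 [0.423 0.111 0.135] [0.473 0.178 0.144]
bottle [0.656 0.194 0.05 ] [0.747 0.266 0.191]
```

Pan centre is about (0.519, 0.023) with the steriliser's yaw about -0.09. The canisters are at c1 (0.499,-0.255), c2 (0.422,-0.277) and c3 (0.418,-0.360). I'll take c1 first with the jaws along world y.

Request:
{"name": "play_rows", "arguments": {"rows": [0, 0, -0.25, 0, 0, 0, 1, 0, 0, -0.45, 0, 0, 0, 1, -0.25, -0.15, -0.45, 0, 0, -0.05, 1, -0.5, -0.3, -0.45, 0, 0, -0.1, 1, -0.75, -0.45, -0.45, 0, 0, -0.15, 1, -1, -0.6, -0.45, 0, 0, -0.2, 1, -1, -0.63, -0.45, 0, 0, -0.25, 1, -1, -0.63, -0.4, 0, 0, -0.3, 1, -1, -0.63, -0.4, 0, 0, -0.35, 1, -1, -0.63, -0.4, 0, 0, -0.4, 1, -1, -0.63, -0.4, 0, 0, -0.45, 1, -1, -0.63, -0.4, 0, 0, -0.5, 1, -1, -0.63, -0.4, 0, 0, -0.5, 1], "squeeze": 60}}

```text
t: 1.78
ee_pos: [0.4989, -0.1999, 0.3191]
eef_rot: [3.141, -0.0, 3.141]
wrist_force: [-0.7, -0.3, 0.3]
grip_width: 0.0855
```

Run:
```python
from h import *
s=r.sense(); print(s['qpos'].round(3),s['ee_pos'].round(4),s['eef_rot'].round(4))
p,d,K,T=snap('wrist','w1'); W=cloud(d,K,T); x,y,z=W.transpose(2,0,1)
m=((z>.055)&(z<.075)).astype(np.uint8)
n,l,st,c=cv2.connectedComponentsWithStats(m)
for i in range(1,n):
    if st[i,4]>100:
        q=W[l==i]; print(st[i],((q.min(0)+q.max(0))/2).round(4),np.ptp(q,axis=0).round(3),q.mean(0).round(4))
```

```text
[-0.492  0.298  1.442  0.     1.403 -2.062] [ 0.4989 -0.1999  0.3191] [ 3.1414e+00 -4.0000e-04  3.1408e+00]
[423  44  46  25 275] [0.3747 0.03   0.065 ] [0.024 0.049 0.02 ] [0.3779 0.0145 0.0654]
[  94   71   47   46 1663] [ 0.4165 -0.3597  0.0619] [0.051 0.052 0.014] [ 0.4165 -0.3581  0.0651]
[ 164   74   45   46 1589] [ 0.4199 -0.2768  0.0617] [0.052 0.053 0.013] [ 0.4201 -0.2761  0.0653]
[333  86  88 139 684] [ 0.4951 -0.0445  0.065 ] [0.176 0.091 0.02 ] [ 0.474  -0.0671  0.0652]
[  358    90   154   165 19006] [0.5185 0.0369 0.0681] [0.213 0.19  0.014] [0.5179 0.0395 0.0657]
[ 188  140   41   42 1338] [ 0.4981 -0.2528  0.0623] [0.052 0.052 0.014] [ 0.4971 -0.2522  0.0653]
[303 312  54  18 478] [ 0.7435 -0.0783  0.0634] [0.025 0.077 0.017] [ 0.7391 -0.0771  0.0649]
```

View pics/w1.png

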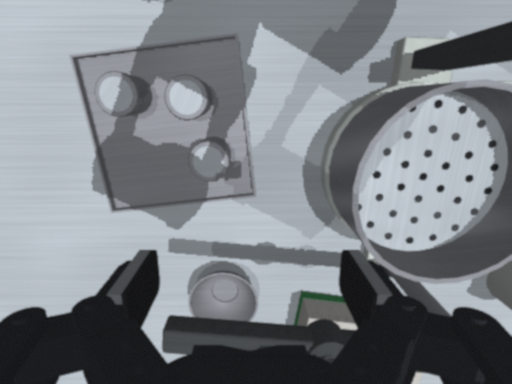

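Wrist view at z 0.32: exactly three canisters on the tray at (117,93), (187,97) and (209,158). Now I lower onto c1.

Request:
{"name": "play_rows", "arguments": {"rows": [0, -0.26, 0.25, 0, 0, 0, 1, 0, -0.26, 0.5, 0, 0, 0, 1, 0, -0.26, 0.75, 0, 0, 0, 1, 0, -0.26, 1, 0, 0, 0, 1]}}

```text
t: 2.33
ee_pos: [0.4989, -0.2522, 0.1177]
eef_rot: [-3.141, 0.0, 3.137]
wrist_force: [1.7, -0.6, -0.1]
grip_width: 0.0852
```

Request:
{"name": "play_rows", "arguments": {"rows": [0, 0, 0.15, 0, 0, 0, 1, 0, 0, 0.3, 0, 0, 0, 1, 0, 0, 0.43, 0, 0, 0, 1, 0, 0, 0.43, 0, 0, 0, 1, 0, 0, 0.43, 0, 0, 0, 0.5, 0, 0, 0.43, 0, 0, 0, 0.3, 0, 0, 0.43, 0, 0, 0, 0.3, 0, 0, 0.43, 0, 0, 0, 0.3, 0, 0, 0.43, 0, 0, 0, 0.3]}}

```text
t: 3.45
ee_pos: [0.4996, -0.2524, 0.0347]
eef_rot: [-3.14, 0.002, 3.141]
wrist_force: [-1.4, 1.3, 9.5]
grip_width: 0.0511
```

Request:
{"name": "play_rows", "arguments": {"rows": [0, 0, -0.2, 0, 0, 0, 0.3, 0, 0, -0.4, 0, 0, 0, 0.3, 0, 0, -0.7, 0, 0, 0, 0.3, 0, 0.1, -1, 0, 0, 0, 0.3, 0, 0.3, -1, 0, 0, 0, 0.3, 0, 0.5, -1, 0, 0, 0, 0.3, 0, 0.7, -1, 0, 0, 0, 0.3, 0, 0.9, -1, 0, 0, 0, 0.3, 0, 1, -1, 0, 0, 0, 0.3, 0, 1, -1, 0, 0, 0, 0.3]}}

```text
t: 4.7
ee_pos: [0.4988, -0.0509, 0.234]
eef_rot: [-3.141, 0.001, -3.14]
wrist_force: [-0.4, -0.5, -1.8]
grip_width: 0.0507
```

Run:
```python
from h import *
s=r.sense(); print(s['qpos'].round(3),s['ee_pos'].round(4),s['eef_rot'].round(4),s['wrist_force'],s['grip_width'])
p,d,K,T=snap('wrist','w2'); W=cloud(d,K,T); x,y,z=W.transpose(2,0,1)
m=(z>.128)&(z<.142)&(abs(np.hypot(x-.519,y-.023)-.11)<.012)
P=W[m][:,:2]; print(len(P),circ(P,0.110).round(4),circ(P).round(4))
```

```text
[-0.221  0.326  1.652  0.     1.162 -1.793] [ 0.4988 -0.0509  0.234 ] [-3.1415e+00  9.0000e-04 -3.1400e+00] [-0.40233201 -0.52420318 -1.76603897] 0.05072999135003415
6422 [0.518  0.0221 0.11  ] [0.517  0.0227 0.1089]
```

View pics/w2.png

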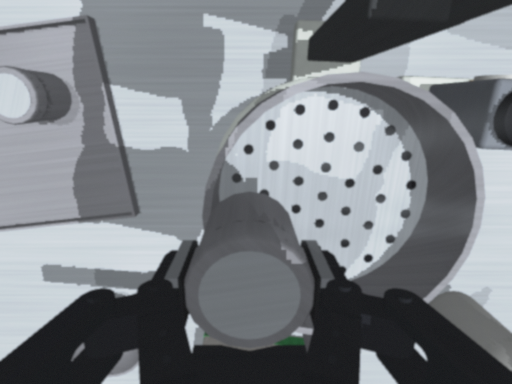

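Request:
{"name": "play_rows", "arguments": {"rows": [-0.1, 0.2, 0, 0, 0, 0, 0.3, -0.25, 0.345, 0, 0, 0, 0, 0.3, -0.335, 0.345, 0.1, 0, 0, 0, 0.3, -0.335, 0.345, 0.25, 0, 0, 0, 0.3, -0.335, 0.345, 0.4, 0, 0, 0, 0.3, -0.335, 0.345, 0.55, 0, 0, 0, 0.3, -0.335, 0.345, 0.63, 0, 0, 0, 0.3, -0.335, 0.345, 0.68, 0, 0, 0, 0.3, -0.335, 0.345, 0.68, 0, 0, 0, 0.3]}}

```text
t: 5.88
ee_pos: [0.5664, 0.0168, 0.0974]
eef_rot: [3.141, 0.001, 3.141]
wrist_force: [-0.6, -0.5, -1.6]
grip_width: 0.0507
```

Request:
{"name": "play_rows", "arguments": {"rows": [0, 0, 0, 0, 0, 0, 0.8, 0, 0, 0, 0, 0, 0, 0.8, 0, 0, 0, 0, 0, 0, 0.8, 0, 0, -0.2, 0, 0, 0, 0.8, 0, 0, -0.45, 0, 0, 0, 0.8, 0, 0, -0.7, 0, 0, 0, 0.8, 0, 0, -0.95, 0, 0, 0, 0.8, 0.2, -0.2, -0.95, 0, 0, 0.05, 1, 0.4, -0.4, -0.95, 0, 0, 0.1, 1, 0.6, -0.6, -0.95, 0, 0, 0.15, 1, 0.7, -0.8, -0.95, 0, 0, 0.2, 1, 0.75, -1, -0.95, 0, 0, 0.25, 1, 0.75, -1, -0.95, 0, 0, 0.3, 1, 0.75, -1, -0.95, 0, 0, 0.35, 1, 0.75, -1, -0.95, 0, 0, 0.4, 1, 0.75, -1, -0.95, 0, 0, 0.45, 1, 0.75, -1, -0.95, 0, 0, 0.5, 1, 0.75, -1, -0.95, 0, 0, 0.5, 1]}}

```text
t: 8.12
ee_pos: [0.416, -0.183, 0.2874]
eef_rot: [3.141, 0.0, 1.572]
wrist_force: [0.6, 0.3, -0.1]
grip_width: 0.0857
```

```bash
cat >> h.py <<'E'
def cans(W,lo,hi,amin=100):
    z=W[...,2]; m=((z>lo)&(z<hi)).astype(np.uint8)
    n,l,st,c=cv2.connectedComponentsWithStats(m)
    for i in range(1,n):
        if amin<st[i,4]<6000:
            q=W[l==i]; print(st[i],((q.min(0)+q.max(0))/2).round(4),np.ptp(q,axis=0).round(3))
def st():
    s=r.sense(); print(round(s['t'],2),s['qpos'].round(3),s['ee_pos'].round(4),s['eef_rot'].round(4),s['wrist_force'].round(1),s['moment'].round(2),round(s['grip_width'],4))
E
python3 - <<'E'
from h import *
st()
p,d,K,T=snap('wrist','w3'); W=cloud(d,K,T); cans(W,.06,.075)
p,d,K,T=snap('side','s3'); W=cloud(d,K,T); cans(W,.06,.075,150);print(); cans(W,.12,.132)
E
```

```text
8.12 [-0.546  0.2    1.673 -0.     1.269 -0.547] [ 0.416  -0.183   0.2874] [3.1414e+00 1.0000e-04 1.5716e+00] [ 0.6  0.3 -0.1] [-0.   -0.05 -0.01] 0.0857
[244   0  95  83 255] [ 0.4611 -0.0505  0.0675] [0.102 0.078 0.015]
[ 231  219   42   39 1264] [ 0.4193 -0.2765  0.0642] [0.052 0.053 0.008]
[119 247  25  19 189] [ 0.2623 -0.3027  0.0623] [0.034 0.026 0.005]
[ 230  277   39   35 1067] [ 0.4162 -0.3589  0.064 ] [0.051 0.051 0.008]
[432   0  80  61 278] [1.919  0.8465 0.0674] [0.025 0.645 0.015]
[ 323  181   48   51 1460] [ 0.7943 -0.022   0.0675] [0.127 0.213 0.015]
[264 189  31  40 339] [0.5747 0.0436 0.0675] [0.102 0.154 0.015]
[239 215  27  15 238] [0.4824 0.001  0.0659] [0.078 0.061 0.012]
[233 224  63  23 172] [ 0.5108 -0.0535  0.0675] [0.196 0.08  0.015]
[ 66 254  61  43 243] [ 0.0043 -0.0381  0.0675] [0.169 0.107 0.015]
[253 299  20  18 268] [ 0.4208 -0.2779  0.0642] [0.052 0.052 0.008]
[262 326  20  21 302] [ 0.4171 -0.3611  0.0641] [0.052 0.052 0.008]
[204 329  19  20 196] [ 0.2719 -0.3179  0.0629] [0.048 0.052 0.006]

[447   0  65  46 170] [1.9168 0.8045 0.126 ] [0.027 0.49  0.012]
[235 211  62  24 169] [ 0.5138 -0.0601  0.126 ] [0.189 0.064 0.012]
[ 63 249  58  35 171] [ 0.008  -0.0477  0.126 ] [0.154 0.08  0.012]
```

View pics/s3.png

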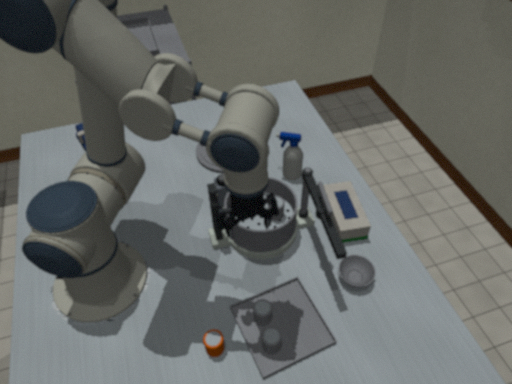

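Request:
{"name": "play_rows", "arguments": {"rows": [-0.2, 0.02, 0.2, 0, 0, 0, 1, -0.47, 0.02, 0.45, 0, 0, 0, 1, -0.47, 0.02, 0.7, 0, 0, 0, 1, -0.47, 0.02, 0.9, 0, 0, 0, 1, -0.47, 0.02, 1, 0, 0, 0, 1]}}

```text
t: 8.85
ee_pos: [0.4192, -0.2766, 0.0852]
eef_rot: [-3.14, -0.002, 1.574]
wrist_force: [0.7, -0.3, 0.5]
grip_width: 0.0852
```

Request:
{"name": "play_rows", "arguments": {"rows": [0, 0, 0.15, 0, 0, 0, 1, 0, 0, 0.26, 0, 0, 0, 1, 0, 0, 0.26, 0, 0, 0, 1, 0, 0, 0.26, 0, 0, 0, 0.5, 0, 0, 0.26, 0, 0, 0, 0.3, 0, 0, 0.26, 0, 0, 0, 0.3, 0, 0, 0.26, 0, 0, 0, 0.3, 0, 0, 0.26, 0, 0, 0, 0.3]}}

```text
t: 9.85
ee_pos: [0.4204, -0.2774, 0.0365]
eef_rot: [3.14, 0.001, 1.571]
wrist_force: [-2.2, 1.4, 11.8]
grip_width: 0.0508
```

Request:
{"name": "play_rows", "arguments": {"rows": [0, 0, -0.2, 0, 0, 0, 0.3, 0, 0, -0.4, 0, 0, 0, 0.3, 0, 0, -0.7, 0, 0, 0, 0.3, 0.1, 0, -1, 0, 0, 0, 0.3, 0.3, 0.1, -1, 0, 0, 0, 0.3, 0.5, 0.2, -1, 0, 0, 0, 0.3, 0.7, 0.3, -1, 0, 0, 0, 0.3, 0.9, 0.35, -1, 0, 0, 0, 0.3, 1, 0.35, -1, 0, 0, 0, 0.3, 1, 0.35, -1, 0, 0, 0, 0.3]}}

```text
t: 11.1
ee_pos: [0.4898, -0.0758, 0.2358]
eef_rot: [3.141, 0.0, 1.573]
wrist_force: [0.1, 1.3, -0.8]
grip_width: 0.0511
```

Run:
```python
from h import *
st()
p,d,K,T=snap('wrist','w4')
```

```text
11.1 [-0.274  0.316  1.662  0.     1.163 -0.277] [ 0.4898 -0.0758  0.2358] [3.1411e+00 1.0000e-04 1.5732e+00] [ 0.1  1.3 -0.8] [-0.02 -0.02 -0.01] 0.0511
```

View pics/w4.png

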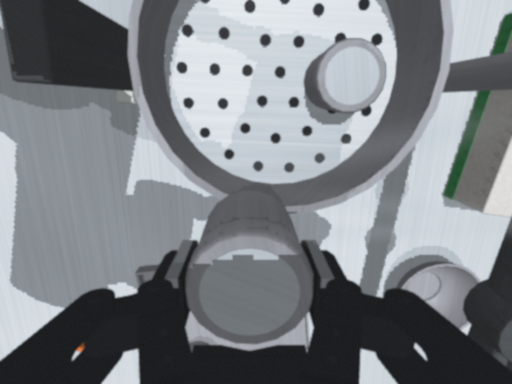

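Request:
{"name": "play_rows", "arguments": {"rows": [0.14, 0.02, 0, 0, 0, 0, 0.3, 0.28, 0.02, 0, 0, 0, 0, 0.3, 0.28, 0.02, 0.1, 0, 0, 0, 0.3, 0.28, 0.02, 0.25, 0, 0, 0, 0.3, 0.28, 0.02, 0.4, 0, 0, 0, 0.3, 0.28, 0.02, 0.55, 0, 0, 0, 0.3, 0.28, 0.02, 0.63, 0, 0, 0, 0.3, 0.28, 0.02, 0.68, 0, 0, 0, 0.3, 0.28, 0.02, 0.68, 0, 0, 0, 0.3, 0.28, 0.02, 0.68, 0, 0, 0, 0.8, 0.28, 0.02, 0.68, 0, 0, 0, 0.8, 0.28, 0.02, 0.68, 0, 0, 0, 0.8, 0.28, 0.02, 0.5, 0, 0, 0, 0.8, 0.28, 0.02, 0.25, 0, 0, 0, 0.8, 0.28, 0.02, 0, 0, 0, 0, 0.8, 0.2, 0, -0.25, 0, 0, 0, 1, 0, -0.2, -0.3, 0, 0, 0, 1, -0.25, -0.35, -0.3, 0, 0, 0, 1, -0.5, -0.36, -0.3, 0, 0, 0, 1, -0.5, -0.36, -0.3, 0, 0, 0, 1]}}

```text
t: 13.65
ee_pos: [0.4177, -0.1797, 0.2955]
eef_rot: [3.141, 0.001, 1.567]
wrist_force: [0.5, 0.4, -0.4]
grip_width: 0.0854
```

Run:
```python
from h import *
st()
p,d,K,T=snap('wrist','w5'); W=cloud(d,K,T); cans(W,.06,.075);print(); cans(W,.12,.132)
```

```text
13.65 [-0.538  0.192  1.659 -0.     1.289 -0.534] [ 0.4177 -0.1797  0.2955] [3.1409e+00 1.0000e-03 1.5671e+00] [ 0.5  0.4 -0.4] [ 0.01 -0.    0.03] 0.0854
[244  13  91  72 210] [ 0.4615 -0.0545  0.0675] [0.097 0.069 0.015]
[121 247  25  17 173] [ 0.2634 -0.3013  0.0624] [0.034 0.023 0.005]
[ 229  275   39   35 1033] [ 0.416  -0.3587  0.064 ] [0.052 0.051 0.008]

[244   0  98  81 223] [ 0.4584 -0.0552  0.126 ] [0.09  0.065 0.012]
[ 306    0   62   33 1526] [ 0.4936 -0.0349  0.1252] [0.052 0.025 0.01 ]
[402   0  77  66 357] [ 0.5849 -0.0489  0.126 ] [0.059 0.054 0.012]
```

View pics/w5.png

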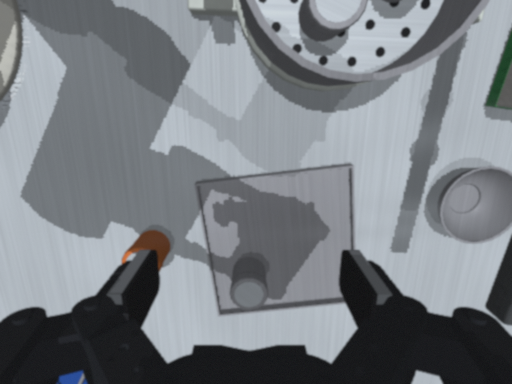

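c2 stands in the pan at (337,10). Next is c3 at (249,290).

Request:
{"name": "play_rows", "arguments": {"rows": [-0.3, -0.01, 0, 0, 0, 0, 1, -0.6, -0.01, 0.2, 0, 0, 0, 1, -0.895, -0.01, 0.45, 0, 0, 0, 1, -0.895, -0.01, 0.7, 0, 0, 0, 1, -0.895, -0.01, 0.9, 0, 0, 0, 1, -0.895, -0.01, 1, 0, 0, 0, 1]}}

```text
t: 14.45
ee_pos: [0.4155, -0.3543, 0.0927]
eef_rot: [-3.139, -0.003, 1.571]
wrist_force: [-0.4, 0.5, 0.2]
grip_width: 0.0851
```

Request:
{"name": "play_rows", "arguments": {"rows": [0, 0, 0.15, 0, 0, 0, 1, 0, 0, 0.3, 0, 0, 0, 1, 0, 0, 0.3, 0, 0, 0, 1, 0, 0, 0.3, 0, 0, 0, 0.5, 0, 0, 0.3, 0, 0, 0, 0.3, 0, 0, 0.3, 0, 0, 0, 0.3, 0, 0, 0.3, 0, 0, 0, 0.3, 0, 0, 0.3, 0, 0, 0, 0.3]}}

```text
t: 15.45
ee_pos: [0.4166, -0.3563, 0.0368]
eef_rot: [3.14, 0.001, 1.571]
wrist_force: [-0.5, 2.7, 11.9]
grip_width: 0.0507
```

Request:
{"name": "play_rows", "arguments": {"rows": [0, 0, -0.2, 0, 0, 0, 0.3, 0, 0, -0.4, 0, 0, 0, 0.3, 0, 0, -0.7, 0, 0, 0, 0.3, 0.1, 0, -1, 0, 0, 0, 0.3, 0.3, 0.1, -1, 0, 0, 0, 0.3, 0.5, 0.2, -1, 0, 0, 0, 0.3, 0.7, 0.3, -1, 0, 0, 0, 0.3, 0.9, 0.35, -1, 0, 0, 0, 0.3, 1, 0.39, -1, 0, 0, 0, 0.3, 1, 0.39, -1, 0, 0, 0, 0.3]}}

```text
t: 16.7
ee_pos: [0.4943, -0.1548, 0.2361]
eef_rot: [3.141, 0.0, 1.573]
wrist_force: [0.4, -0.6, -1.6]
grip_width: 0.0511
```

Request:
{"name": "play_rows", "arguments": {"rows": [0.2, 0, -0.05, 0, 0, 0, 0.3, 0.4, 0, -0.05, 0, 0, 0, 0.3, 0.6, 0, -0.05, 0, 0, 0, 0.3, 0.8, 0, -0.05, 0, 0, 0, 0.3, 0.9, 0, -0.05, 0, 0, 0, 0.3, 0.9, 0, -0.05, 0, 0, 0, 0.3]}}

```text
t: 17.45
ee_pos: [0.4939, 0.0243, 0.2457]
eef_rot: [3.141, 0.0, 1.572]
wrist_force: [0.9, 0.8, -1.4]
grip_width: 0.051
```

Run:
```python
from h import *
st()
p,d,K,T=snap('side','s6'); W=cloud(d,K,T); cans(W,.12,.132)
crop('s6','s6c',190,120,350,260,5)
```

```text
17.45 [-0.072  0.303  1.651 -0.     1.187 -0.073] [0.4939 0.0243 0.2457] [3.1410e+00 1.0000e-04 1.5721e+00] [ 0.9  0.8 -1.4] [0.03 0.03 0.03] 0.051
[448   0  64  45 203] [1.9193 0.799  0.126 ] [0.028 0.486 0.012]
[268 196  17  14 178] [0.5665 0.0126 0.1257] [0.051 0.054 0.011]
[228 213  66  22 363] [ 0.4995 -0.0428  0.126 ] [0.185 0.097 0.012]
[ 64 245  57  39 168] [ 0.0091 -0.0411  0.126 ] [0.154 0.097 0.012]
```

View pics/s6c.png

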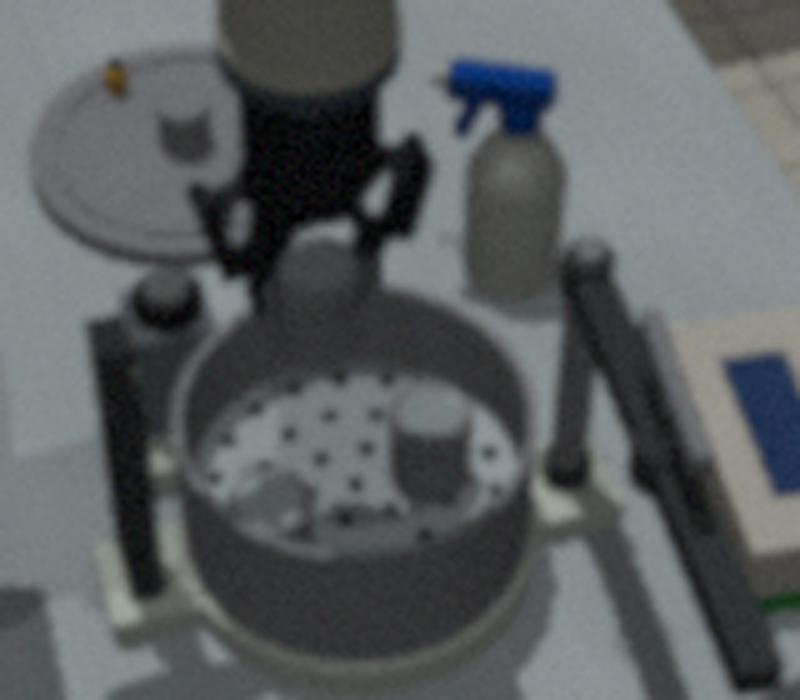

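Both placed canisters stand, at crop (430,440) and (270,490). Placing the third.

Request:
{"name": "play_rows", "arguments": {"rows": [0.1, 0, 0, 0, 0, 0, 0.3, 0.21, 0, 0, 0, 0, 0, 0.3, 0.21, 0, 0.1, 0, 0, 0, 0.3, 0.21, 0, 0.25, 0, 0, 0, 0.3, 0.21, 0, 0.4, 0, 0, 0, 0.3, 0.21, 0, 0.55, 0, 0, 0, 0.3, 0.21, 0, 0.66, 0, 0, 0, 0.3, 0.21, 0, 0.73, 0, 0, 0, 0.3, 0.21, 0, 0.73, 0, 0, 0, 0.3, 0.21, 0, 0.73, 0, 0, 0, 0.8, 0.21, 0, 0.73, 0, 0, 0, 0.8, 0.21, 0, 0.73, 0, 0, 0, 0.8, 0.21, 0, 0.5, 0, 0, 0, 0.8, 0.21, 0, 0.25, 0, 0, 0, 0.8, 0.21, 0, 0, 0, 0, 0, 0.8, 0.21, 0, -0.3, 0, 0, 0, 0.8, 0.5, 0.1, -0.4, 0, 0, 0, 0.8, 0.8, 0.1, -0.4, 0, 0, 0, 0.8, 1, 0.1, -0.4, 0, 0, 0, 0.8, 1, 0.1, -0.4, 0, 0, 0, 0.8]}}

```text
t: 20.0
ee_pos: [0.5136, 0.2264, 0.3252]
eef_rot: [-3.141, -0.0, 1.574]
wrist_force: [-0.3, -0.1, -0.5]
grip_width: 0.0685
```

Run:
```python
from h import *
st()
p,d,K,T=snap('side','s7'); W=cloud(d,K,T); cans(W,.12,.132)
crop('s7','s7c',190,120,350,260,5)
p,d,K,T=snap('wrist','w7'); W=cloud(d,K,T); x,y,z=W.transpose(2,0,1)
```

```text
20.0 [0.309 0.33  1.377 0.    1.435 0.305] [0.5136 0.2264 0.3252] [-3.1415e+00 -4.0000e-04  1.5741e+00] [-0.3 -0.1 -0.5] [0.03 0.02 0.04] 0.0685
[448   0  64  45 190] [1.9181 0.8074 0.126 ] [0.024 0.481 0.012]
[227 176  71  26 223] [0.5286 0.0654 0.126 ] [0.208 0.145 0.012]
[242 191  17  14 177] [0.4943 0.0597 0.1255] [0.051 0.058 0.01 ]
[268 196  17  14 180] [0.5654 0.0141 0.1256] [0.052 0.054 0.01 ]
[227 212  70  23 373] [ 0.5073 -0.0382  0.126 ] [0.201 0.108 0.012]
[ 61 250  60  34 159] [ 0.0056 -0.0487  0.126 ] [0.159 0.082 0.012]
```

View pics/s7c.png

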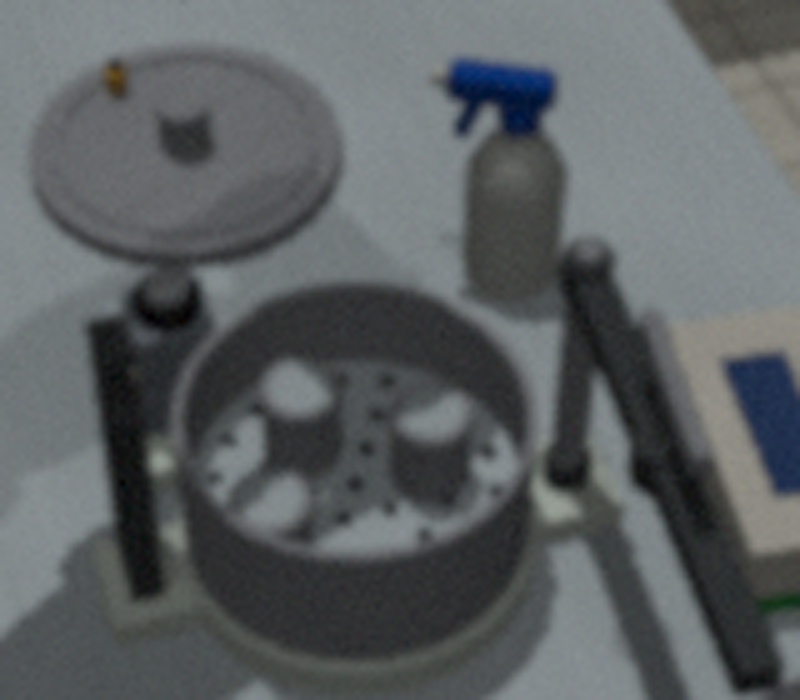

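View pics/w7.png

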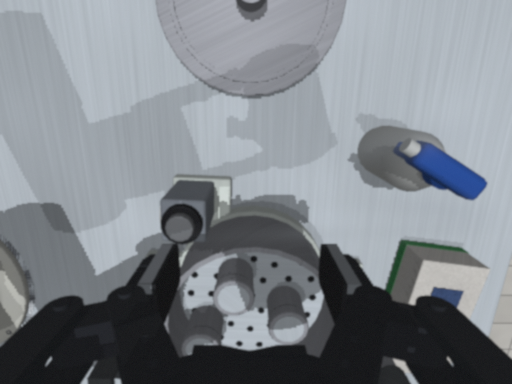

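All three canisters stand upright in the pan: crop (297,390), (430,420) and (270,505). Now I look at the lid from above.

Request:
{"name": "play_rows", "arguments": {"rows": [0.3, 0, 0, 0, 0, 0, 1, 0.6, 0, 0, 0, 0, 0, 1, 0.85, 0, 0, 0, 0, 0, 1, 0.85, 0, 0, 0, 0, 0, 1, 0.85, 0, 0, 0, 0, 0, 1]}}

```text
t: 20.72
ee_pos: [0.5143, 0.3927, 0.3252]
eef_rot: [-3.141, 0.001, 1.57]
wrist_force: [0.8, -0.3, -0.3]
grip_width: 0.0852
```

Run:
```python
from h import *
st()
p,d,K,T=load('w7'); W=cloud(d,K,T); x,y,z=W.transpose(2,0,1)
m=(z>.136)&(z<.15)&(np.hypot(x-.443,y-.164)<.035); P=W[m]; print('btn',len(P),((P.min(0)+P.max(0))/2).round(4),np.ptp(P,axis=0).round(3))
p,d,K,T=snap('wrist','w8'); W=cloud(d,K,T); x,y,z=W.transpose(2,0,1)
m=(z>.05)&(z<.065)&(np.hypot(x-.515,y-.42)<.08); P=W[m]; print('boss',len(P),((P.min(0)+P.max(0))/2).round(4),np.ptp(P,axis=0).round(3))
m=(z>.008)&(z<.025)&(np.hypot(x-.515,y-.42)<.15); P=W[m]; print('lid',len(P),((P.min(0)+P.max(0))/2).round(4),np.ptp(P,axis=0).round(3))
```

```text
20.73 [ 0.56   0.464  1.16  -0.     1.519  0.561] [0.5143 0.3927 0.3252] [-3.1414e+00  6.0000e-04  1.5700e+00] [ 0.8 -0.3 -0.3] [-0.01  0.02  0.01] 0.0852
btn 608 [0.4352 0.1619 0.1401] [0.031 0.031 0.008]
boss 767 [0.5141 0.4261 0.0548] [0.039 0.038 0.01 ]
lid 22441 [0.514  0.4264 0.0187] [0.241 0.241 0.013]
```

View pics/w8.png

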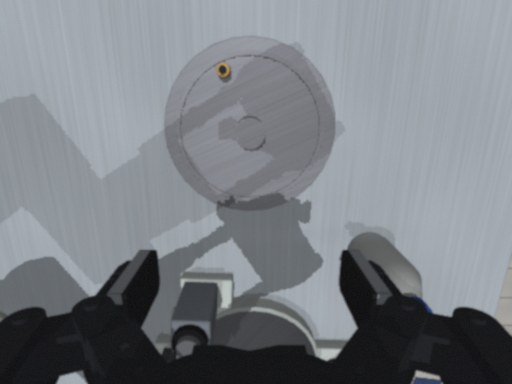

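Request:
{"name": "play_rows", "arguments": {"rows": [0.17, 0, 0.25, 0, 0, 0, 1, 0.17, 0, 0.5, 0, 0, 0, 1, 0.17, 0, 0.75, 0, 0, 0, 1, 0.17, 0, 1, 0, 0, 0, 1, 0.17, 0, 1, 0, 0, 0, 1]}}

```text
t: 21.4
ee_pos: [0.5128, 0.4253, 0.1226]
eef_rot: [-3.136, 0.004, 1.569]
wrist_force: [0.1, -0.1, 0.7]
grip_width: 0.0852
```

Request:
{"name": "play_rows", "arguments": {"rows": [0, 0, 0.15, 0, 0, 0, 1, 0, 0, 0.3, 0, 0, 0, 1, 0, 0, 0.46, 0, 0, 0, 1, 0, 0, 0.46, 0, 0, 0, 1, 0, 0, 0.46, 0, 0, 0, 0.5, 0, 0, 0.46, 0, 0, 0, 0.2, 0, 0, 0.46, 0, 0, 0, 0.2, 0, 0, 0.46, 0, 0, 0, 0.2, 0, 0, 0.46, 0, 0, 0, 0.2], "squeeze": 90}}

```text
t: 22.52
ee_pos: [0.5148, 0.4284, 0.0353]
eef_rot: [3.139, -0.001, 1.571]
wrist_force: [-1.7, -2.9, 16.0]
grip_width: 0.0379
```

Request:
{"name": "play_rows", "arguments": {"rows": [0, 0, -0.1, 0, 0, 0, 0.2, 0, 0, -0.25, 0, 0, 0, 0.2, 0, 0, -0.4, 0, 0, 0, 0.2, 0, 0, -0.6, 0, 0, 0, 0.2, 0, 0, -0.8, 0, 0, 0, 0.2, 0, 0, -1, 0, 0, 0, 0.2, 0, 0, -1, 0, 0, 0, 0.2]}}

```text
t: 23.4
ee_pos: [0.515, 0.4288, 0.2376]
eef_rot: [3.137, -0.004, 1.571]
wrist_force: [-0.4, 0.4, -6.2]
grip_width: 0.0379
```

Request:
{"name": "play_rows", "arguments": {"rows": [0, 0, -0.15, 0, 0, 0, 0.2, 0, 0, -0.3, 0, 0, 0, 0.2, -0.1, 0, -0.4, 0, 0, 0, 0.2, -0.25, 0, -0.4, 0, 0, 0, 0.2, -0.4, 0, -0.4, 0, 0, 0, 0.2, -0.6, 0, -0.4, 0, 0, 0, 0.2, -0.8, 0, -0.4, 0, 0, 0, 0.2, -1, 0, -0.4, 0, 0, 0, 0.2, -1, 0, -0.4, 0, 0, 0, 0.2]}}

```text
t: 24.52
ee_pos: [0.5131, 0.2247, 0.3127]
eef_rot: [-3.14, 0.001, 1.568]
wrist_force: [-1.2, 0.6, -6.1]
grip_width: 0.038
```

Run:
```python
from h import *
st()
p,d,K,T=snap('wrist','w9'); W=cloud(d,K,T); x,y,z=W.transpose(2,0,1)
p,d,K,T=snap('side','s9')
```

```text
24.52 [ 3.070e-01  3.380e-01  1.398e+00 -1.000e-03  1.408e+00  3.100e-01] [0.5131 0.2247 0.3127] [-3.1397e+00  1.3000e-03  1.5679e+00] [-1.2  0.6 -6.1] [ 0.05 -0.    0.04] 0.038
```

View pics/w9.png

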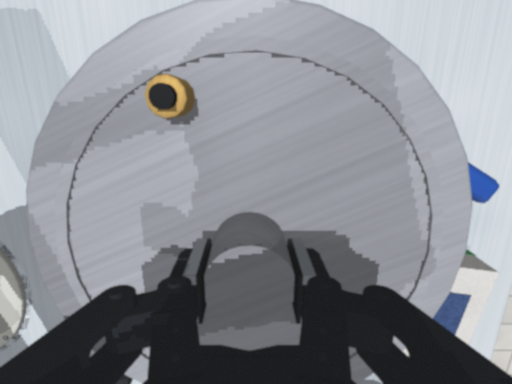

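View pics/s9.png

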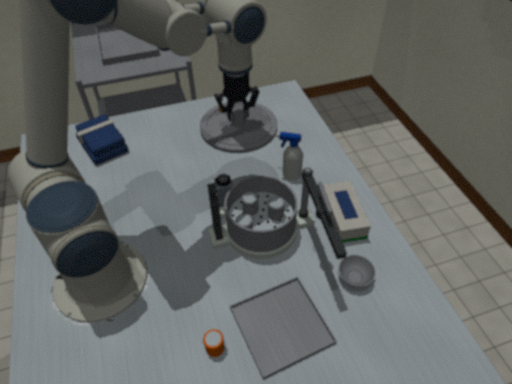

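The lid is held level in the wrist view, with its valve at (165,95). I'll fit the lid's plane and centre relative to the TCP.

Run:
```python
from h import *
p,d,K,T=load('w9'); W=cloud(d,K,T); x,y,z=W.transpose(2,0,1)
m=(z>.26)&(z<.32)&(np.hypot(x-.513,y-.225)<.135)&(np.hypot(x-.513,y-.225)>.05); P=W[m]
P=P[abs(P[:,2]-np.median(P[:,2]))<.008]
A=np.c_[P[:,:2]-[.513,.2247],np.ones(len(P))]; s,_,_,_=np.linalg.lstsq(A,P[:,2],rcond=None); print(len(P),s.round(4))
# edges: top outline radius fit
hull=cv2.convexHull(P[:,:2].astype(np.float32))[:,0]; 
hull=hull[hull[:,1]>.2]
print(circ(hull,0.1215).round(4),circ(hull).round(4))
```

```text
91483 [-0.004  -0.0023  0.2938]
[0.5126 0.2222 0.1215] [0.5126 0.2226 0.1212]
```

Request:
{"name": "play_rows", "arguments": {"rows": [-0.1, 0.01, 0, 0, 0, 0, 0.2, -0.3, 0.02, 0, 0, 0, 0, 0.2, -0.5, 0.03, 0, 0, 0, 0, 0.2, -0.7, 0.03, 0, 0, 0, 0, 0.2, -0.9, 0.03, 0, 0, 0, 0, 0.2, -1, 0.03, 0, 0, 0, 0, 0.2, -1, 0.03, 0, 0, 0, 0, 0.2, -1, 0.03, 0.1, 0, 0, 0, 0.2, -1, 0.03, 0.2, 0, 0, 0, 0.2, -1, 0.03, 0.3, 0, 0, 0, 0.2, -1, 0.03, 0.4, 0, 0, 0, 0.2, -1, 0.03, 0.5, 0, 0, 0, 0.2, -1, 0.03, 0.6, 0, 0, 0, 0.2, -1, 0.03, 0.66, 0, 0, 0, 0.2, -1, 0.03, 0.66, 0, 0, 0, 0.2]}}

```text
t: 26.5
ee_pos: [0.5196, 0.0284, 0.1808]
eef_rot: [-3.14, -0.0, 1.571]
wrist_force: [-0.4, -0.9, -4.8]
grip_width: 0.0377
```

Run:
```python
from h import *
st()
p,d,K,T=snap('side','s10'); W=cloud(d,K,T); x,y,z=W.transpose(2,0,1)
crop('s10','s10c',190,120,350,260,5)
```

```text
26.5 [-0.06   0.419  1.673  0.     1.051 -0.061] [0.5196 0.0284 0.1808] [-3.1402e+00 -1.0000e-04  1.5714e+00] [-0.4 -0.9 -4.8] [-0.04  0.   -0.04] 0.0377
```

View pics/s10c.png

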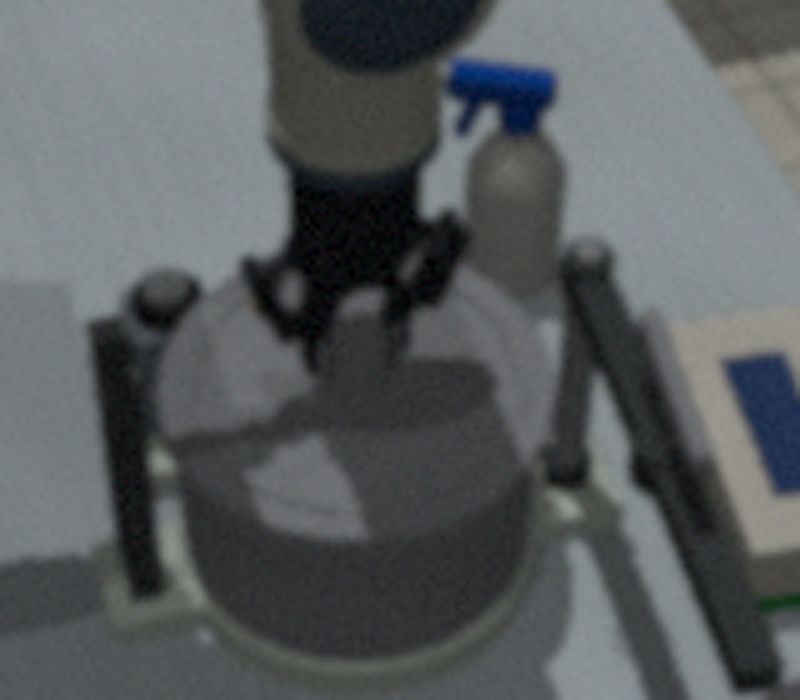

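Request:
{"name": "play_rows", "arguments": {"rows": [-0.018, -0.005, 0, 0, 0, 0, 0.2, -0.018, -0.005, 0, 0, 0, 0, 0.2, -0.018, -0.005, 0.03, 0, 0, 0, 0.2, -0.018, -0.005, 0.05, 0, 0, 0, 0.2, -0.018, -0.005, 0.07, 0, 0, 0, 0.2, -0.018, -0.005, 0.09, 0, 0, 0, 0.2, -0.018, -0.005, 0.09, 0, 0, 0, 0.2]}}

```text
t: 27.42
ee_pos: [0.5188, 0.0244, 0.1629]
eef_rot: [-3.141, -0.0, 1.571]
wrist_force: [-0.4, -0.1, -5.3]
grip_width: 0.0378
```

The skirt is around the rim with no contact force. Lowering the last 3 mm and releasing.

Request:
{"name": "play_rows", "arguments": {"rows": [0, 0, 0.008, 0, 0, 0, 0.2, 0, 0, 0.015, 0, 0, 0, 0.2, 0, 0, 0.015, 0, 0, 0, 0.2]}}

```text
t: 27.8
ee_pos: [0.5191, 0.0244, 0.1604]
eef_rot: [3.141, 0.0, 1.571]
wrist_force: [-0.3, -0.1, -4.6]
grip_width: 0.0377
```

Request:
{"name": "play_rows", "arguments": {"rows": [0, 0, 0.004, 0, 0, 0, 0.2, 0, 0, 0.004, 0, 0, 0, 0.2, 0, 0, 0.004, 0, 0, 0, 0.6, 0, 0, 0.004, 0, 0, 0, 1, 0, 0, 0.004, 0, 0, 0, 1, 0, 0, 0.004, 0, 0, 0, 1, 0, 0, -0.2, 0, 0, 0, 1, 0, 0, -0.5, 0, 0, 0, 1, -0.2, 0, -0.8, 0, 0, 0, 1, -0.4, -0.1, -0.9, 0, 0, 0, 1, -0.6, -0.1, -0.9, 0, 0, 0, 1, -0.8, -0.1, -0.9, 0, 0, 0, 1, -0.8, -0.1, -0.9, 0, 0, 0, 1]}}

```text
t: 29.42
ee_pos: [0.4989, -0.1378, 0.3402]
eef_rot: [-3.142, 0.0, 1.568]
wrist_force: [-0.5, 0.1, -0.5]
grip_width: 0.0857
```

Run:
```python
from h import *
st()
p,d,K,T=snap('wrist','w11'); W=cloud(d,K,T); x,y,z=W.transpose(2,0,1)
m=(z>.125)&(z<.155)&(np.hypot(x-.518,y-.022)<.13)&(np.hypot(x-.518,y-.022)>.03); P=W[m]
A=np.c_[P[:,:2]-[.518,.022],np.ones(len(P))]; s,_,_,_=np.linalg.lstsq(A,P[:,2],rcond=None); print(len(P),s.round(4))
hull=cv2.convexHull(P[:,:2].astype(np.float32))[:,0]; print(circ(hull,.1215).round(4))
m=(z>.21)&(z<.23)&(x>.55)&(y<.1);P=W[m];print(len(P),P.min(0),P.max(0))
Q=P
for yy in np.arange(-.3,.05,.02):
    s=Q[abs(Q[:,1]-yy)<.005]
    if len(s)>2: print(round(yy,2),len(s),s[:,0].min().round(3),s[:,0].max().round(3),s[:,2].mean().round(3))
m=(z>.25)&(z<.29)&(x>.55)&(y<.1);P=W[m];print('T',len(P),P[:,:3].mean(0).round(4), P.min(0).round(3),P.max(0).round(3))
if len(P)>10: print(cv2.minAreaRect(P[:,:2].astype(np.float32)*1000))
```

```text
29.43 [-0.385  0.251  1.451 -0.     1.439 -0.382] [ 0.4989 -0.1378  0.3402] [-3.1416e+00  4.0000e-04  1.5680e+00] [-0.5  0.1 -0.5] [-0.02 -0.06 -0.01] 0.0857
24198 [ 0.     -0.001   0.1414]
[0.5181 0.0229 0.1215]
11355 [ 0.62667481 -0.24123387  0.2100077 ] [0.67391989 0.00779914 0.22999919]
-0.24 43 0.641 0.65 0.224
-0.22 276 0.627 0.653 0.223
-0.2 352 0.628 0.654 0.223
-0.18 376 0.63 0.656 0.223
-0.16 402 0.632 0.658 0.223
-0.14 376 0.63 0.661 0.227
-0.12 576 0.629 0.667 0.227
-0.1 498 0.637 0.664 0.223
-0.08 528 0.639 0.666 0.223
-0.06 541 0.641 0.668 0.223
-0.04 616 0.643 0.67 0.223
-0.02 658 0.645 0.672 0.223
0.0 688 0.647 0.674 0.223
T 5100 [ 0.6461 -0.1225  0.2735] [ 0.634 -0.181  0.25 ] [ 0.662 -0.073  0.281]
((648.1060791015625, -126.92160034179688), (109.2329330444336, 14.386920928955078), 81.01953125)
```

View pics/w11.png

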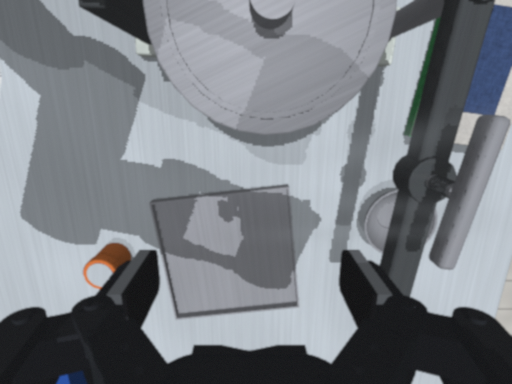

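The lid is flat at (0.518, 0.023), within 1 mm of the pan centre. The bar is open along 264° with the T centre at about (0.648, -0.127). I'll shut the fingers and come down on the +x side of the bar, near its free end.

Request:
{"name": "play_rows", "arguments": {"rows": [-0.1, 0.2, 0, 0, 0, 0, 0.5, -0.2, 0.4, 0, 0, 0, 0, 0, -0.3, 0.6, 0, 0, 0, 0, 0, -0.45, 0.8, 0, 0, 0, 0, 0, -0.49, 0.92, 0, 0, 0, 0, 0, -0.49, 0.92, 0, 0, 0, 0, 0, -0.49, 0.92, 0.2, 0, 0, 0, 0, -0.49, 0.92, 0.4, 0, 0, 0, 0, -0.49, 0.92, 0.55, 0, 0, 0, 0, -0.49, 0.92, 0.63, 0, 0, 0, 0, -0.49, 0.92, 0.63, 0, 0, 0, 0]}}

```text
t: 30.85
ee_pos: [0.6826, -0.2328, 0.2139]
eef_rot: [-3.14, -0.001, 1.571]
wrist_force: [0.0, 0.9, -1.0]
grip_width: -0.0005
```

```bash
cat >> h.py <<'E'
def rows(ts, yaws):
    """world xyz targets and yaws -> scaled tool rows from the present (measured) pose, tool taken pointing straight down"""
    s=r.sense(); p=np.array(s['ee_pos']); y0=s['eef_rot'][2]
    Rm=R.from_euler('xyz',[np.pi,0,y0])
    for t,y in zip(ts,yaws):
        sh=Rm.inv().apply(np.array(t)-p)/0.2; dy=(y-y0+np.pi)%(2*np.pi)-np.pi
        print(np.round(sh,3).tolist(), 'rz',round(-dy/np.pi,3))
def arc(phi,rad,off,z,piv=(.662,.018)):
    u=np.array([np.cos(phi),np.sin(phi)]); n=-np.array([np.sin(phi),-np.cos(phi)])
    return np.r_[np.array(piv)+rad*u+off*n,z]
E
python3 - <<'E'
from h import *
st()
p,d,K,T=snap('side','s12'); crop('s12','s12c',270,120,430,260,5)
ph=np.deg2rad([264.4,264.4,258,252,246,240,234])
off=[.036,.029]+[.028]*5
rows([arc(a,.25,o,.2135) for a,o in zip(ph,off)], np.pi/2+ph-np.deg2rad(264.4))
E
```

```text
30.85 [-0.411  0.656  1.105  0.     1.382 -0.412] [ 0.6826 -0.2328  0.2139] [-3.1404e+00 -6.0000e-04  1.5713e+00] [ 0.   0.9 -1. ] [ 0.02 -0.02  0.04] -0.0005
[-0.006, -0.049, 0.008] rz 0.0
[-0.002, -0.083, 0.008] rz 0.0
[0.004, -0.229, 0.008] rz 0.036
[0.024, -0.359, 0.008] rz 0.069
[0.057, -0.486, 0.008] rz 0.102
[0.104, -0.609, 0.008] rz 0.136
[0.163, -0.727, 0.008] rz 0.169
```

View pics/s12c.png

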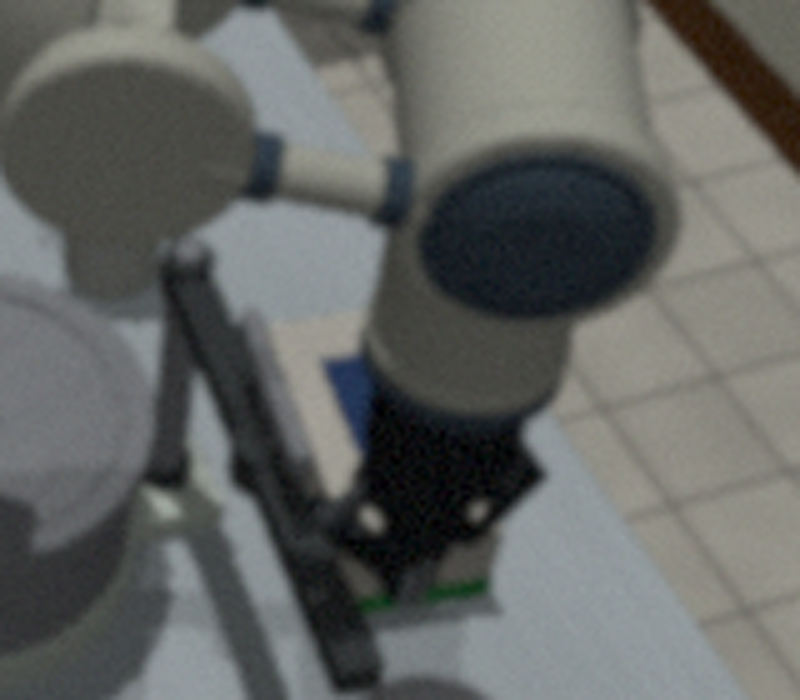

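The fingers stand on the +x side of the bar, near its end in the crop at (430,580). Pushing along the arc.

Request:
{"name": "play_rows", "arguments": {"rows": [0, -0.05, 0, 0, 0, 0, 0, 0, -0.08, 0, 0, 0, 0, 0, 0, -0.15, 0, 0, 0, 0.02, 0, 0, -0.23, 0, 0, 0, 0.036, 0, 0.015, -0.29, 0, 0, 0, 0.053, 0, 0.025, -0.36, 0, 0, 0, 0.07, 0, 0.04, -0.42, 0, 0, 0, 0.085, 0, 0.06, -0.49, 0, 0, 0, 0.1, 0, 0.08, -0.55, 0, 0, 0, 0.12, 0, 0.105, -0.61, 0, 0, 0, 0.136, 0, 0.135, -0.67, 0, 0, 0, 0.15, 0, 0.165, -0.73, 0, 0, 0, 0.17, 0, 0.165, -0.73, 0, 0, 0, 0.17, 0]}}

```text
t: 32.52
ee_pos: [0.5363, -0.2004, 0.215]
eef_rot: [3.141, -0.0, 1.037]
wrist_force: [0.2, -0.0, 0.5]
grip_width: 0.0
```

Run:
```python
from h import *
st()
p,d,K,T=snap('side','s13'); crop('s13','s13c',230,120,390,260,5)
ph=np.deg2rad([228,222,216,210,204])
rows([arc(a,.25,.028,.2135) for a in ph], np.pi/2+ph-np.deg2rad(264.4))
```

```text
32.52 [-0.462  0.445  1.509 -0.     1.187  0.072] [ 0.5363 -0.2004  0.215 ] [ 3.1411 -0.      1.0369] [ 0.2 -0.   0.5] [-0.03 -0.07 -0.01] 0.0
[0.007, -0.128, 0.007] rz 0.033
[0.025, -0.259, 0.007] rz 0.066
[0.057, -0.386, 0.007] rz 0.099
[0.102, -0.51, 0.007] rz 0.133
[0.16, -0.628, 0.007] rz 0.166
```

View pics/s13c.png

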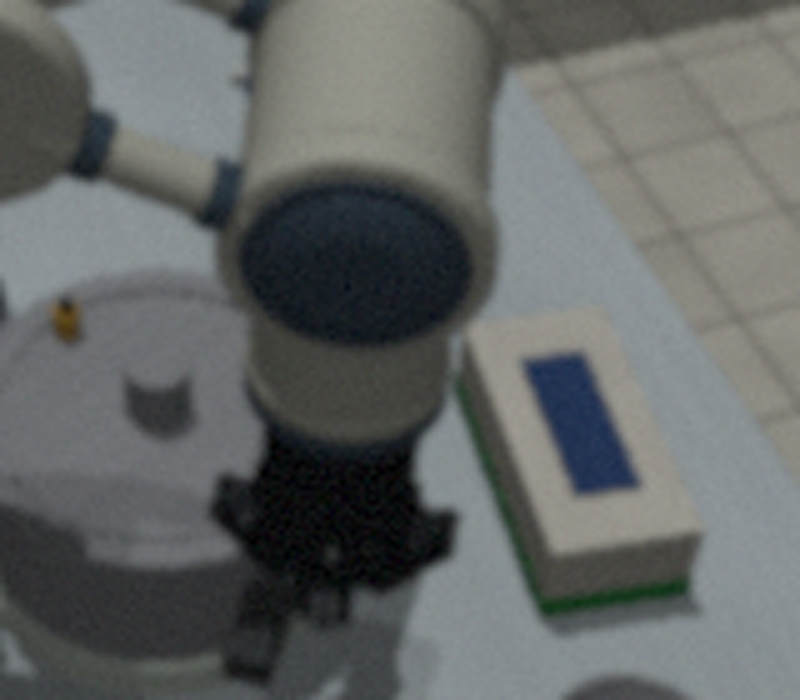

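The bar follows, with its tip at (250,650) in the crop. Continuing.

Request:
{"name": "play_rows", "arguments": {"rows": [0.003, -0.06, 0.005, 0, 0, 0.017, 0, 0.007, -0.13, 0.005, 0, 0, 0.033, 0, 0.015, -0.195, 0.005, 0, 0, 0.05, 0, 0.025, -0.26, 0.005, 0, 0, 0.066, 0, 0.04, -0.32, 0.005, 0, 0, 0.083, 0, 0.057, -0.386, 0.005, 0, 0, 0.1, 0, 0.08, -0.45, 0.005, 0, 0, 0.115, 0, 0.1, -0.51, 0.005, 0, 0, 0.133, 0, 0.13, -0.57, 0.005, 0, 0, 0.15, 0, 0.16, -0.63, 0.005, 0, 0, 0.166, 0, 0.16, -0.63, 0.005, 0, 0, 0.166, 0]}}

```text
t: 33.95
ee_pos: [0.445, -0.1088, 0.2135]
eef_rot: [3.141, -0.0, 0.517]
wrist_force: [-0.2, -0.3, 1.3]
grip_width: -0.0001
```

Run:
```python
from h import *
st()
p,d,K,T=snap('side','s14'); crop('s14','s14c',190,120,350,260,5)
ph=np.deg2rad([198,192,186,182,180,178,176])
rows([arc(a,.25,.028,.2135) for a in ph], np.pi/2+ph-np.deg2rad(264.4))
```

```text
33.95 [-0.37   0.293  1.775  0.     1.073  0.683] [ 0.445  -0.1088  0.2135] [ 3.1413e+00 -3.0000e-04  5.1720e-01] [-0.2 -0.3  1.3] [-0.02  0.    0.02] -0.0001
[0.003, -0.132, 0.0] rz 0.034
[0.022, -0.262, 0.0] rz 0.067
[0.055, -0.39, 0.0] rz 0.1
[0.084, -0.473, 0.0] rz 0.123
[0.1, -0.513, 0.0] rz 0.134
[0.118, -0.553, 0.0] rz 0.145
[0.138, -0.593, 0.0] rz 0.156
```

View pics/s14c.png

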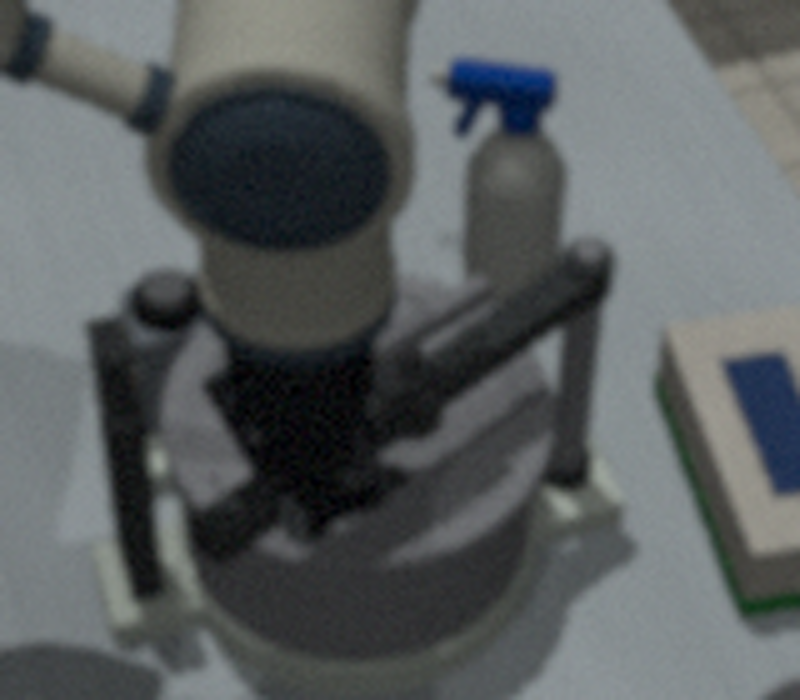

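Request:
{"name": "play_rows", "arguments": {"rows": [0, -0.06, 0, 0, 0, 0.017, 0, 0.003, -0.13, 0, 0, 0, 0.034, 0, 0.01, -0.195, 0, 0, 0, 0.05, 0, 0.022, -0.26, 0, 0, 0, 0.067, 0, 0.037, -0.325, 0, 0, 0, 0.084, 0, 0.055, -0.39, 0, 0, 0, 0.1, 0, 0.07, -0.43, 0, 0, 0, 0.112, 0, 0.084, -0.47, 0, 0, 0, 0.123, 0, 0.084, -0.47, 0, 0, 0, 0.123, 0]}}

```text
t: 35.12
ee_pos: [0.4137, -0.019, 0.2134]
eef_rot: [3.141, -0.0, 0.131]
wrist_force: [0.4, -0.1, 0.3]
grip_width: -0.0002
```

Request:
{"name": "play_rows", "arguments": {"rows": [0.005, -0.015, 0, 0, 0, 0, 0, 0.01, -0.03, 0, 0, 0, 0, 0, 0.01, -0.03, 0, 0, 0, 0, 0]}}

```text
t: 35.5
ee_pos: [0.4145, -0.0126, 0.2133]
eef_rot: [-3.142, -0.0, 0.129]
wrist_force: [0.2, 0.1, -0.7]
grip_width: 0.0002
```

Run:
```python
from h import *
st()
p,d,K,T=snap('side','s15'); crop('s15','s15c',190,120,350,260,5)
W=cloud(d,K,T); x,y,z=W.transpose(2,0,1)
Q=W[(abs(z-.2225)<.006)&(y>-.1)&(y<.15)&(x>.35)&(x<.68)]
for xx in np.arange(.36,.68,.02):
    s=Q[abs(Q[:,0]-xx)<.01]
    if len(s)>2: print(round(xx,2),len(s),s[:,1].min().round(3),s[:,1].max().round(3))
```

```text
35.5 [-0.175  0.235  1.868  0.     1.039  1.267] [ 0.4145 -0.0126  0.2133] [-3.1415e+00 -1.0000e-04  1.2930e-01] [ 0.2  0.1 -0.7] [ 0.03 -0.06  0.01] 0.0002
0.36 20 -0.002 0.048
0.38 55 -0.001 0.026
0.4 55 -0.023 0.027
0.42 14 -0.03 -0.024
0.44 9 0.004 0.025
0.46 52 -0.001 0.026
0.48 51 0.0 0.028
0.5 53 -0.005 0.03
0.52 48 -0.006 0.032
0.54 43 -0.001 0.026
0.56 49 0.001 0.028
0.58 43 0.001 0.026
0.6 51 -0.0 0.029
0.62 45 0.001 0.03
0.64 50 0.0 0.029
0.66 35 -0.0 0.029
0.68 10 0.004 0.029
```

View pics/s15c.png

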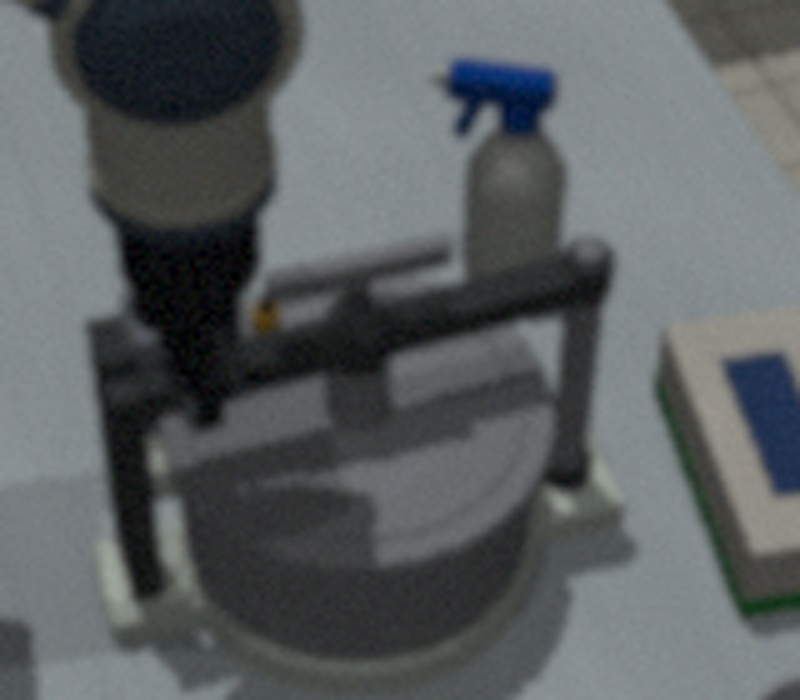

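Request:
{"name": "play_rows", "arguments": {"rows": [0.003, -0.02, 0, 0, 0, 0, 0, 0.006, -0.04, 0, 0, 0, 0, 0, 0.007, -0.05, 0, 0, 0, 0, 0, 0.007, -0.05, 0, 0, 0, 0, 0]}}

```text
t: 36.05
ee_pos: [0.4145, -0.0023, 0.2133]
eef_rot: [-3.142, -0.0, 0.129]
wrist_force: [-0.7, 0.9, 0.2]
grip_width: -0.0001
```

Request:
{"name": "play_rows", "arguments": {"rows": [0.002, -0.015, 0, 0, 0, 0, 0, 0.002, -0.02, 0, 0, 0, 0, 0, 0.002, -0.02, 0, 0, 0, 0, 0]}}

```text
t: 36.42
ee_pos: [0.4145, 0.0012, 0.2133]
eef_rot: [3.141, -0.0, 0.129]
wrist_force: [-0.3, -4.1, -0.3]
grip_width: -0.0002
```

Request:
{"name": "play_rows", "arguments": {"rows": [0, -0.01, 0, 0, 0, 0, 0, 0, -0.015, 0, 0, 0, 0, 0, 0, -0.015, 0, 0, 0, 0, 0]}}

```text
t: 36.8
ee_pos: [0.4145, 0.0022, 0.2134]
eef_rot: [3.137, -0.0, 0.129]
wrist_force: [0.3, -29.9, -3.1]
grip_width: 0.0002
```

Run:
```python
from h import *
st()
p,d,K,T=snap('side','s16')
W=cloud(d,K,T); x,y,z=W.transpose(2,0,1)
Q=W[(abs(z-.2225)<.006)&(y>-.1)&(y<.15)&(x>.35)&(x<.68)]
for xx in np.arange(.36,.68,.02):
    s=Q[abs(Q[:,0]-xx)<.01]
    if len(s)>2: print(round(xx,2),len(s),s[:,1].min().round(3),s[:,1].max().round(3))
```

```text
36.8 [-0.135  0.234  1.868 -0.005  1.038  1.309] [0.4145 0.0022 0.2134] [ 3.1368e+00 -2.0000e-04  1.2950e-01] [  0.3 -29.9  -3.1] [-4.74  0.01 -0.08] 0.0002
0.36 11 0.016 0.047
0.38 32 0.013 0.03
0.4 52 -0.011 0.039
0.42 13 -0.015 -0.006
0.44 8 0.02 0.037
0.46 51 0.01 0.037
0.48 50 0.007 0.036
0.5 57 0.003 0.036
0.52 44 0.002 0.041
0.54 44 0.005 0.034
0.56 48 0.005 0.031
0.58 50 0.005 0.032
0.6 48 0.005 0.032
0.62 48 0.003 0.032
0.64 47 0.004 0.03
0.66 43 -0.001 0.032
0.68 9 0.004 0.031
```

The bar is at its stop: the force climbed to 30 N with no further travel. I'll back off, rise, and turn the wrist to yaw 174° for the T-handle.

Request:
{"name": "play_rows", "arguments": {"rows": [0, 0.05, 0, 0, 0, 0, 0, 0, 0.1, -0.1, 0, 0, 0, 0, 0, 0.1, -0.4, 0, 0, 0, 0, 0, 0.1, -0.7, 0, 0, 0, 0.3, 0.2, 0.05, -0.73, 0, 0, -0.058, 0.5, 0.4, 0, -0.73, 0, 0, -0.116, 0.5, 0.6, 0, -0.73, 0, 0, -0.174, 0.5, 0.78, 0, -0.73, 0, 0, -0.232, 0.5, 0.78, 0, -0.73, 0, 0, -0.29, 0.5, 0.78, 0, -0.73, 0, 0, -0.348, 0.5, 0.78, 0, -0.73, 0, 0, -0.406, 0.5, 0.78, 0, -0.73, 0, 0, -0.464, 0.5, 0.78, 0, -0.73, 0, 0, -0.52, 0.5, 0.78, 0, -0.73, 0, 0, -0.58, 0.5, 0.78, 0, -0.73, 0, 0, -0.64, 0.5, 0.78, 0, -0.73, 0, 0, -0.7, 0.5, 0.78, 0, -0.73, 0, 0, -0.76, 0.5, 0.78, 0, -0.73, 0, 0, -0.82, 0.5, 0.78, 0, -0.73, 0, 0, -0.88, 0.5, 0.78, 0, -0.73, 0, 0, -0.925, 0.5]}}

```text
t: 39.35
ee_pos: [0.5686, 0.0245, 0.3591]
eef_rot: [3.141, -0.0, 3.04]
wrist_force: [-0.2, -0.5, 1.1]
grip_width: 0.0428
```

Request:
{"name": "play_rows", "arguments": {"rows": [0, 0, 0, 0, 0, 0, 0.5, 0, 0, 0, 0, 0, 0, 0.5]}}

```text
t: 39.6
ee_pos: [0.5686, 0.0245, 0.3592]
eef_rot: [3.141, -0.0, 3.031]
wrist_force: [0.9, 0.3, -0.1]
grip_width: 0.0426
```

Run:
```python
from h import *
st()
p,d,K,T=snap('wrist','w17'); W=cloud(d,K,T); x,y,z=W.transpose(2,0,1)
m=(z>.255)&(z<.29)&(np.hypot(x-.518,y-.022)<.08);P=W[m];print('T',len(P),P.min(0).round(3),P.max(0).round(3),np.median(P[:,2]))
if len(P)>10: print(cv2.minAreaRect(P[:,:2].astype(np.float32)*1000))
p,d,K,T=snap('side','s17'); W=cloud(d,K,T); x,y,z=W.transpose(2,0,1)
m=(z>.255)&(z<.29)&(np.hypot(x-.518,y-.022)<.065);P=W[m];print('T',len(P),P.min(0).round(3),P.max(0).round(3),np.median(P[:,2]))
if len(P)>10: print(cv2.minAreaRect(P[:,:2].astype(np.float32)*1000))
crop('s17','s17c',190,120,350,260,5)
```

```text
39.6 [-0.062  0.32   1.299  0.     1.522 -1.522] [0.5686 0.0245 0.3592] [ 3.1414e+00 -2.0000e-04  3.0313e+00] [ 0.9  0.3 -0.1] [-0.03  0.02  0.  ] 0.0426
T 2908 [0.463 0.013 0.273] [0.572 0.034 0.28 ] 0.2776437716709344
((517.2826538085938, 23.42374038696289), (13.012985229492188, 108.44509887695312), 84.7909164428711)
T 248 [0.463 0.01  0.256] [0.572 0.032 0.279] 0.2728915984767517
((517.7123413085938, 21.84868049621582), (17.389814376831055, 109.0069351196289), 85.77155303955078)
```

View pics/w17.png

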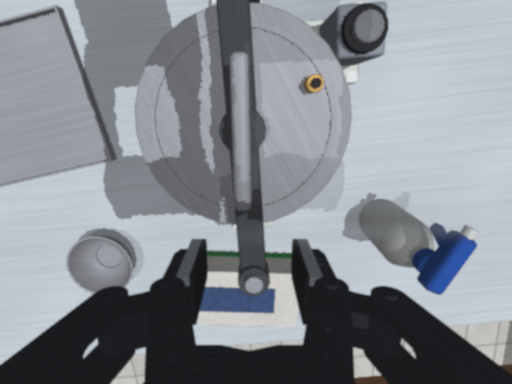

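View pics/s17c.png

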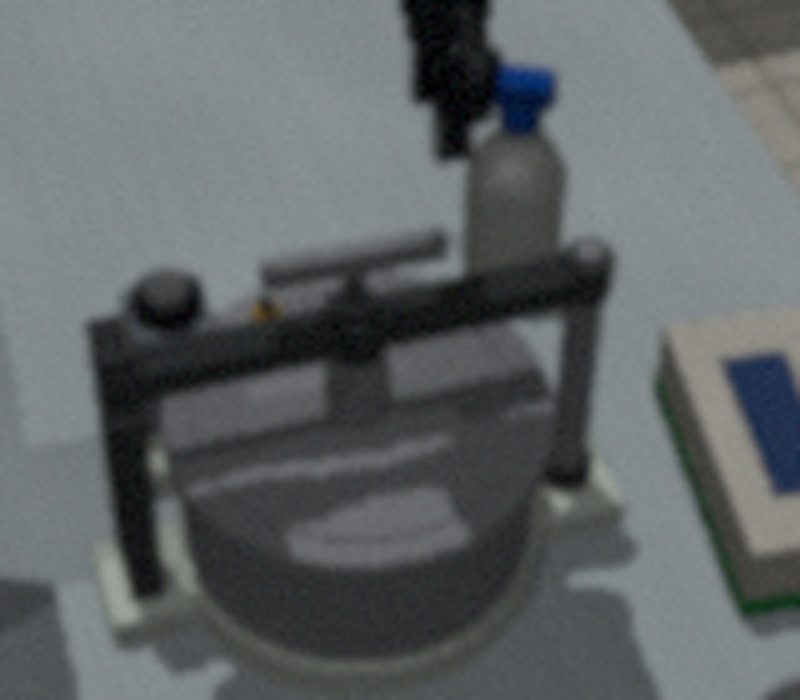

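The handle centre is at (0.5175, 0.023), lies along -5°, and its top is at z 0.278. Gripping it.

Request:
{"name": "play_rows", "arguments": {"rows": [0.13, -0.02, 0, 0, 0, 0, 0.5, 0.253, -0.036, 0, 0, 0, -0.006, 0.5, 0.253, -0.036, 0.15, 0, 0, -0.006, 0.5, 0.253, -0.036, 0.3, 0, 0, -0.006, 0.5, 0.253, -0.036, 0.45, 0, 0, -0.006, 0.5, 0.253, -0.036, 0.51, 0, 0, -0.006, 0.5, 0.253, -0.036, 0.51, 0, 0, -0.006, 0.5, 0.253, -0.036, 0.51, 0, 0, -0.006, 0.1, 0.253, -0.036, 0.51, 0, 0, -0.006, 0, 0.253, -0.036, 0.51, 0, 0, -0.006, 0, 0.253, -0.036, 0.51, 0, 0, -0.006, 0], "squeeze": 90}}

```text
t: 41.08
ee_pos: [0.5183, 0.0227, 0.2585]
eef_rot: [3.142, 0.002, 3.054]
wrist_force: [0.1, 0.3, 7.0]
grip_width: 0.0113
```

Run:
```python
from h import *
st()
```

```text
41.08 [-0.071  0.323  1.579 -0.     1.237 -1.554] [0.5183 0.0227 0.2585] [3.1416e+00 2.3000e-03 3.0535e+00] [0.1 0.3 7. ] [-0.07  0.12  0.05] 0.0113
```

Request:
{"name": "play_rows", "arguments": {"rows": [0, 0, 0.001, 0, 0, 0.03, 0, 0, 0, 0.0025, 0, 0, 0.08, 0, 0, 0, 0.004, 0, 0, 0.13, 0, 0, 0, 0.0055, 0, 0, 0.18, 0, 0, 0, 0.007, 0, 0, 0.23, 0, 0, 0, 0.0085, 0, 0, 0.28, 0, 0, 0, 0.01, 0, 0, 0.33, 0, 0, 0, 0.0115, 0, 0, 0.38, 0, 0, 0, 0.013, 0, 0, 0.43, 0, 0, 0, 0.0145, 0, 0, 0.48, 0, 0, 0, 0.016, 0, 0, 0.53, 0, 0, 0, 0.0175, 0, 0, 0.58, 0, 0, 0, 0.019, 0, 0, 0.63, 0, 0, 0, 0.0205, 0, 0, 0.68, 0, 0, 0, 0.022, 0, 0, 0.73, 0, 0, 0, 0.0235, 0, 0, 0.78, 0, 0, 0, 0.025, 0, 0, 0.83, 0, 0, 0, 0.0265, 0, 0, 0.88, 0, 0, 0, 0.0275, 0, 0, 0.92, 0, 0, 0, 0.0275, 0, 0, 0.92, 0]}}

```text
t: 43.58
ee_pos: [0.5175, 0.0229, 0.2529]
eef_rot: [-3.141, -0.001, 0.161]
wrist_force: [-4.0, 0.9, 10.5]
grip_width: 0.0115
```

Run:
```python
from h import *
st()
```

```text
43.58 [-0.071  0.329  1.588  0.     1.224  1.338] [0.5175 0.0229 0.2529] [-3.1415e+00 -8.0000e-04  1.6120e-01] [-4.   0.9 10.5] [ 0.29  1.01 -0.13] 0.0115
```

Request:
{"name": "play_rows", "arguments": {"rows": [0, 0, 0.0015, 0, 0, 0.05, 0, 0, 0, 0.003, 0, 0, 0.1, 0, 0, 0, 0.0045, 0, 0, 0.15, 0, 0, 0, 0.006, 0, 0, 0.2, 0, 0, 0, 0.0075, 0, 0, 0.25, 0, 0, 0, 0.009, 0, 0, 0.3, 0, 0, 0, 0.0105, 0, 0, 0.35, 0, 0, 0, 0.012, 0, 0, 0.4, 0, 0, 0, 0.0135, 0, 0, 0.45, 0, 0, 0, 0.015, 0, 0, 0.5, 0, 0, 0, 0.015, 0, 0, 0.5, 0]}}

```text
t: 44.95
ee_pos: [0.5182, 0.023, 0.2506]
eef_rot: [-3.139, -0.0, -1.41]
wrist_force: [-4.6, 2.4, 18.5]
grip_width: 0.0115
```

Run:
```python
from h import *
st()
```

```text
44.95 [-0.071  0.331  1.591  0.     1.217  2.91 ] [0.5182 0.023  0.2506] [-3.1389e+00 -2.0000e-04 -1.4101e+00] [-4.6  2.4 18.5] [0.51 0.85 0.01] 0.0115
```

About 4.46 rad turned so far. I'll release, lift, unwind the wrist by half a turn and regrip.

Request:
{"name": "play_rows", "arguments": {"rows": [0, 0, 0, 0, 0, 0, 0.5, 0, 0, 0, 0, 0, 0, 0.5, 0, 0, 0, 0, 0, 0, 0.5, 0, 0, -0.15, 0, 0, 0, 0.5, 0, 0, -0.3, 0, 0, -0.05, 0.5, 0, 0, -0.3, 0, 0, -0.108, 0.5, 0, 0, -0.3, 0, 0, -0.166, 0.5, 0, 0, -0.3, 0, 0, -0.224, 0.5, 0, 0, -0.3, 0, 0, -0.282, 0.5, 0, 0, -0.3, 0, 0, -0.34, 0.5, 0, 0, -0.3, 0, 0, -0.4, 0.5, 0, 0, -0.3, 0, 0, -0.458, 0.5, 0, 0, -0.3, 0, 0, -0.516, 0.5, 0, 0, -0.3, 0, 0, -0.574, 0.5, 0, 0, -0.3, 0, 0, -0.632, 0.5, 0, 0, -0.3, 0, 0, -0.69, 0.5, 0, 0, -0.3, 0, 0, -0.748, 0.5, 0, 0, -0.3, 0, 0, -0.8, 0.5, 0, 0, -0.3, 0, 0, -0.8, 0.5]}}

```text
t: 47.32
ee_pos: [0.5176, 0.0227, 0.3087]
eef_rot: [-3.141, 0.0, 1.105]
wrist_force: [0.1, 0.6, -0.5]
grip_width: 0.043
```

Request:
{"name": "play_rows", "arguments": {"rows": [0, 0, 0, 0, 0, -0.05, 0.5, 0, 0, 0, 0, 0, -0.1, 0.5, 0, 0, 0, 0, 0, -0.15, 0.5, 0, 0, 0, 0, 0, -0.2, 0.5, 0, 0, 0, 0, 0, -0.2, 0.5, 0, 0, 0, 0, 0, -0.2, 0.5]}}

```text
t: 48.08
ee_pos: [0.5176, 0.0227, 0.3088]
eef_rot: [-3.142, -0.0, 1.729]
wrist_force: [-0.1, -0.3, 0.3]
grip_width: 0.0429
```

Run:
```python
from h import *
st()
p,d,K,T=snap('wrist','w18'); W=cloud(d,K,T); x,y,z=W.transpose(2,0,1)
p,d,K,T=snap('side','s18'); W=cloud(d,K,T); x,y,z=W.transpose(2,0,1)
m=(z>.245)&(z<.28)&(np.hypot(x-.518,y-.022)<.065);P=W[m];print('T',len(P),np.percentile(P[:,2],[50,90]))
if len(P)>10: print(cv2.minAreaRect(P[:,:2].astype(np.float32)*1000))
```

```text
48.08 [-0.071  0.276  1.502 -0.     1.363 -0.229] [0.5176 0.0227 0.3088] [-3.1415 -0.      1.7286] [-0.1 -0.3  0.3] [-0.03  0.04 -0.01] 0.0429
T 146 [0.2656239  0.26908319]
((519.271728515625, 10.230209350585938), (14.078835487365723, 89.11499786376953), 8.582744598388672)
```

View pics/w18.png

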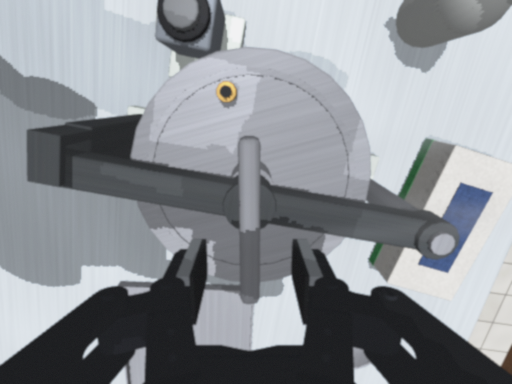

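View pics/s18.png

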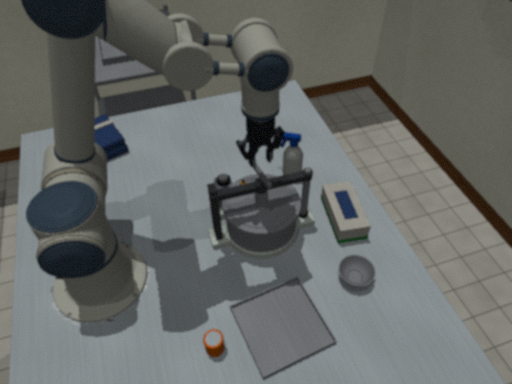

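The handle points straight up the wrist picture, (249,140) to (249,295), aligned with the tool. The screw is at about 4.6 rad. Regripping.

Request:
{"name": "play_rows", "arguments": {"rows": [0, 0, 0.15, 0, 0, 0, 0.5, 0, 0, 0.27, 0, 0, 0, 0.5, 0, 0, 0.3, 0, 0, 0, 0.5, 0, 0, 0.3, 0, 0, 0, 0.5, 0, 0, 0.3, 0, 0, 0, 0.1, 0, 0, 0.3, 0, 0, 0, 0, 0, 0, 0.3, 0, 0, 0, 0, 0, 0, 0.3, 0, 0, 0, 0]}}

```text
t: 49.18
ee_pos: [0.518, 0.0227, 0.2498]
eef_rot: [3.14, 0.0, 1.734]
wrist_force: [-2.1, -0.9, 6.8]
grip_width: 0.0112
```

Request:
{"name": "play_rows", "arguments": {"rows": [0, 0, 0.001, 0, 0, 0.03, 0, 0, 0, 0.002, 0, 0, 0.06, 0, 0, 0, 0.002, 0, 0, 0.06, 0]}}

```text
t: 49.55
ee_pos: [0.518, 0.0227, 0.2497]
eef_rot: [3.14, 0.0, 1.544]
wrist_force: [-4.5, -0.1, 13.3]
grip_width: 0.0117
```

Run:
```python
from h import *
st()
```

```text
49.55 [-0.071  0.332  1.592 -0.     1.215 -0.045] [0.518  0.0227 0.2497] [3.1397e+00 2.0000e-04 1.5442e+00] [-4.5 -0.1 13.3] [-0.04  0.7   0.16] 0.0117
```

Request:
{"name": "play_rows", "arguments": {"rows": [0, 0, 0.001, 0, 0, 0.03, 0, 0, 0, 0.002, 0, 0, 0.06, 0, 0, 0, 0.002, 0, 0, 0.06, 0]}}

```text
t: 49.92
ee_pos: [0.5182, 0.0227, 0.2497]
eef_rot: [3.139, -0.0, 1.356]
wrist_force: [-4.7, -0.1, 17.8]
grip_width: 0.0115
```

Run:
```python
from h import *
st()
```

```text
49.92 [-0.071  0.332  1.592 -0.     1.214  0.144] [0.5182 0.0227 0.2497] [ 3.1391e+00 -2.0000e-04  1.3557e+00] [-4.7 -0.1 17.8] [-0.07  0.91  0.24] 0.0115
```

Request:
{"name": "play_rows", "arguments": {"rows": [0, 0, 0.001, 0, 0, 0.03, 0, 0, 0, 0.002, 0, 0, 0.06, 0, 0, 0, 0.002, 0, 0, 0.06, 0]}}

```text
t: 50.3
ee_pos: [0.5182, 0.0227, 0.2495]
eef_rot: [3.139, -0.001, 1.167]
wrist_force: [-5.2, -0.2, 22.4]
grip_width: 0.0115
```

Run:
```python
from h import *
st()
```

```text
50.3 [-0.071  0.332  1.593 -0.     1.214  0.332] [0.5182 0.0227 0.2495] [ 3.1389e+00 -8.0000e-04  1.1673e+00] [-5.2 -0.2 22.4] [-0.01  1.13  0.22] 0.0115
```

Request:
{"name": "play_rows", "arguments": {"rows": [0, 0, -0.002, 0, 0, 0.03, 0, 0, 0, -0.003, 0, 0, 0.07, 0, 0, 0, -0.003, 0, 0, 0.07, 0]}}

```text
t: 50.68
ee_pos: [0.5181, 0.0228, 0.2495]
eef_rot: [3.14, -0.001, 0.947]
wrist_force: [-4.3, 0.3, 13.2]
grip_width: 0.0115
```

Run:
```python
from h import *
st()
```

```text
50.67 [-0.071  0.332  1.592 -0.     1.215  0.553] [0.5181 0.0228 0.2495] [ 3.1398e+00 -1.0000e-03  9.4690e-01] [-4.3  0.3 13.2] [0.03 0.67 0.19] 0.0115
```

Request:
{"name": "play_rows", "arguments": {"rows": [0, 0, 0, 0, 0, 0.03, 0, 0, 0, 0, 0, 0, 0.07, 0, 0, 0, 0, 0, 0, 0.07, 0]}}

```text
t: 51.05
ee_pos: [0.518, 0.0227, 0.2495]
eef_rot: [3.14, -0.001, 0.727]
wrist_force: [-2.7, 0.1, 11.5]
grip_width: 0.0112
```

Run:
```python
from h import *
st()
```

```text
51.05 [-0.071  0.333  1.592 -0.     1.215  0.773] [0.518  0.0227 0.2495] [ 3.1402e+00 -1.3000e-03  7.2700e-01] [-2.7  0.1 11.5] [0.1  0.61 0.3 ] 0.0112
```

Run:
```python
from h import *
p,d,K,T=snap('wrist','w19'); W=cloud(d,K,T); x,y,z=W.transpose(2,0,1)
m=(z>.245)&(z<.28)&(np.hypot(x-.518,y-.022)<.065);P=W[m];print('T',len(P),np.percentile(P[:,2],[50,90]))
p,d,K,T=snap('side','s19'); crop('s19','s19c',210,130,330,235,6)
```

```text
T 8193 [0.26866636 0.27298288]
```

View pics/w19.png

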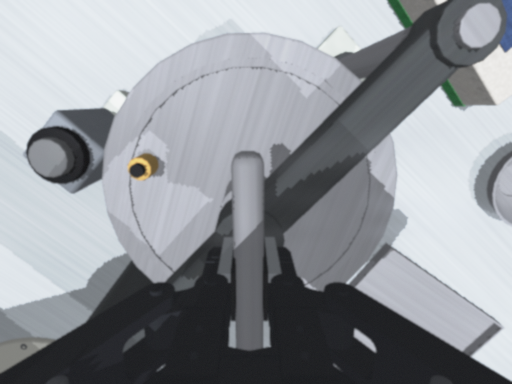

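View pics/s19c.png

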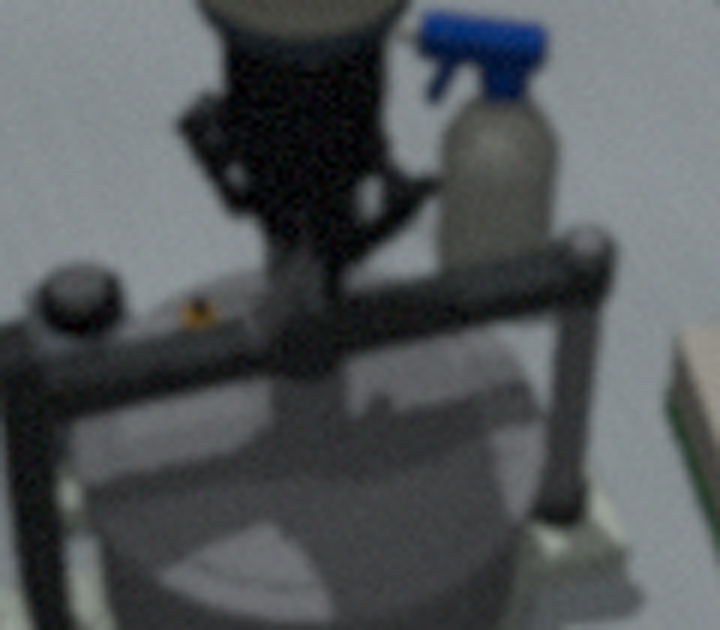

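Run:
```python
from h import *
for n,sl in [('w17',(slice(60,200),slice(236,246))),('w18',(slice(150,280),slice(245,253))),('w19',(slice(165,225),slice(244,254)))]:
    p,d,K,T=load(n); W=cloud(d,K,T); q=W[sl].reshape(-1,3); print(n,np.nanmedian(q,0).round(4),np.nanpercentile(q[:,2],[10,90]).round(4))
```

```text
w17 [0.5123 0.0243 0.2781] [0.2772 0.279 ]
w18 [0.5156 0.0316 0.27  ] [0.2692 0.2708]
w19 [0.5472 0.0487 0.2691] [0.2683 0.2698]
```

Request:
{"name": "play_rows", "arguments": {"rows": [0, 0, 0, 0, 0, 0.03, 0, 0, 0, 0, 0, 0, 0.07, 0, 0, 0, 0, 0, 0, 0.07, 0]}}

```text
t: 51.52
ee_pos: [0.518, 0.0228, 0.2494]
eef_rot: [3.141, -0.002, 0.507]
wrist_force: [-1.8, 1.6, 10.9]
grip_width: 0.0111
```

Run:
```python
from h import *
st()
```

```text
51.52 [-0.071  0.333  1.593  0.     1.215  0.992] [0.518  0.0228 0.2494] [ 3.1406e+00 -1.6000e-03  5.0710e-01] [-1.8  1.6 10.9] [0.13 0.55 0.28] 0.0111
```

Request:
{"name": "play_rows", "arguments": {"rows": [0, 0, 0, 0, 0, 0.03, 0, 0, 0, 0, 0, 0, 0.07, 0, 0, 0, 0, 0, 0, 0.07, 0]}}

```text
t: 51.9
ee_pos: [0.518, 0.0228, 0.2494]
eef_rot: [3.141, -0.002, 0.287]
wrist_force: [-2.0, -0.4, 9.9]
grip_width: 0.0115
```

Run:
```python
from h import *
st()
```

```text
51.9 [-0.071  0.333  1.593  0.     1.215  1.212] [0.518  0.0228 0.2494] [ 3.141e+00 -1.600e-03  2.873e-01] [-2.  -0.4  9.9] [0.14 0.53 0.4 ] 0.0115
```

Request:
{"name": "play_rows", "arguments": {"rows": [0, 0, 0, 0, 0, 0.03, 0, 0, 0, 0, 0, 0, 0.07, 0, 0, 0, 0, 0, 0, 0.07, 0]}}

```text
t: 52.28
ee_pos: [0.518, 0.0229, 0.2493]
eef_rot: [3.141, -0.002, 0.068]
wrist_force: [-2.3, 0.7, 8.5]
grip_width: 0.0115
```

Run:
```python
from h import *
st()
```

```text
52.27 [-0.071  0.333  1.593  0.     1.214  1.432] [0.518  0.0229 0.2493] [ 3.1414e+00 -1.6000e-03  6.7600e-02] [-2.3  0.7  8.5] [0.26 0.46 0.62] 0.0115
```

Request:
{"name": "play_rows", "arguments": {"rows": [0, 0, 0, 0, 0, 0.03, 0, 0, 0, 0, 0, 0, 0.07, 0, 0, 0, 0, 0, 0, 0.07, 0]}}

```text
t: 52.65
ee_pos: [0.5179, 0.0229, 0.2493]
eef_rot: [-3.141, -0.002, -0.152]
wrist_force: [-1.7, 1.3, 8.8]
grip_width: 0.0117
```

Run:
```python
from h import *
st()
```

```text
52.65 [-0.071  0.333  1.593  0.     1.214  1.652] [0.5179 0.0229 0.2493] [-3.1414e+00 -1.5000e-03 -1.5230e-01] [-1.7  1.3  8.8] [0.29 0.47 0.64] 0.0117
```

The moment has risen from about 0.1 to 0.64 N m, so the lid is clamped. Releasing the handle and moving above the start button with the fingers shut.

Request:
{"name": "play_rows", "arguments": {"rows": [0, 0, 0, 0, 0, 0, 0.5, 0, 0, 0, 0, 0, 0, 0.5, 0, 0, 0, 0, 0, 0, 0.5, 0, 0, -0.2, 0, 0, 0, 0.5, 0, 0, -0.45, 0, 0, 0, 0.5, -0.1, -0.15, -0.45, 0, 0, -0.055, 0, -0.25, -0.3, -0.45, 0, 0, -0.11, 0, -0.4, -0.5, -0.45, 0, 0, -0.165, 0, -0.515, -0.624, -0.45, 0, 0, -0.22, 0, -0.515, -0.624, -0.45, 0, 0, -0.275, 0, -0.515, -0.624, -0.45, 0, 0, -0.33, 0, -0.515, -0.624, -0.45, 0, 0, -0.385, 0, -0.515, -0.624, -0.45, 0, 0, -0.44, 0, -0.515, -0.624, -0.45, 0, 0, -0.495, 0, -0.515, -0.624, -0.45, 0, 0, -0.55, 0, -0.515, -0.624, -0.45, 0, 0, -0.605, 0, -0.515, -0.624, -0.45, 0, 0, -0.66, 0, -0.515, -0.624, -0.45, 0, 0, -0.715, 0, -0.515, -0.624, -0.45, 0, 0, -0.72, 0, -0.515, -0.624, -0.45, 0, 0, -0.72, 0]}}

```text
t: 55.15
ee_pos: [0.4345, 0.1616, 0.3382]
eef_rot: [-3.141, -0.0, 2.108]
wrist_force: [0.5, 1.0, -0.1]
grip_width: -0.0
```

Run:
```python
from h import *
st()
p,d,K,T=snap('side','s20'); crop('s20','s20c',190,120,350,260,5)
p,d,K,T=snap('wrist','w20'); W=cloud(d,K,T); x,y,z=W.transpose(2,0,1)
m=(z>.136)&(z<.15)&(np.hypot(x-.435,y-.162)<.03); P=W[m]
if len(P): print('btn',len(P),((P.min(0)+P.max(0))/2).round(4),np.ptp(P,axis=0).round(3))
```

```text
55.15 [ 0.227  0.168  1.568  0.     1.406 -0.31 ] [0.4345 0.1616 0.3382] [-3.1415 -0.      2.1075] [ 0.5  1.  -0.1] [ 0.    0.06 -0.01] -0.0
btn 640 [0.4345 0.1621 0.1404] [0.031 0.03  0.008]
```

View pics/s20c.png

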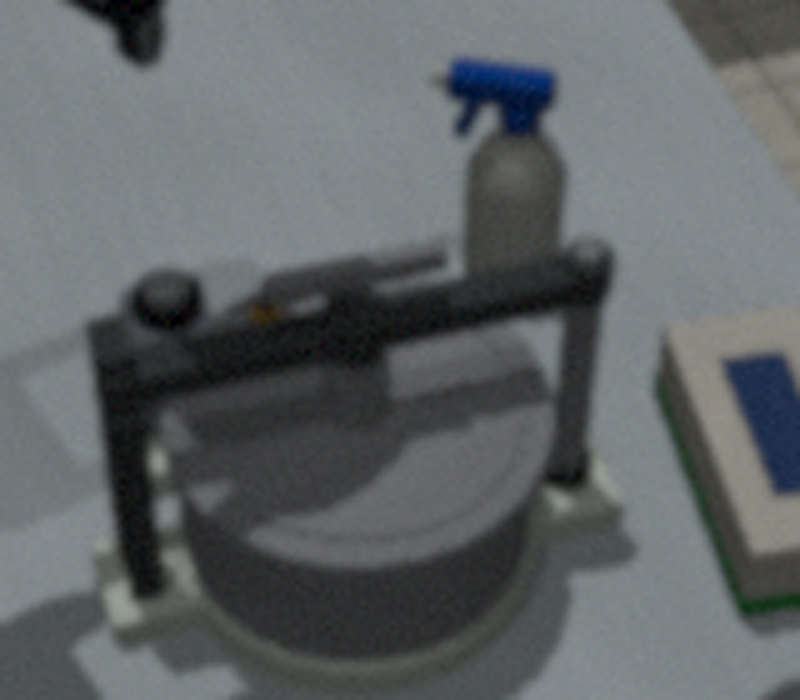

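View pics/w20.png

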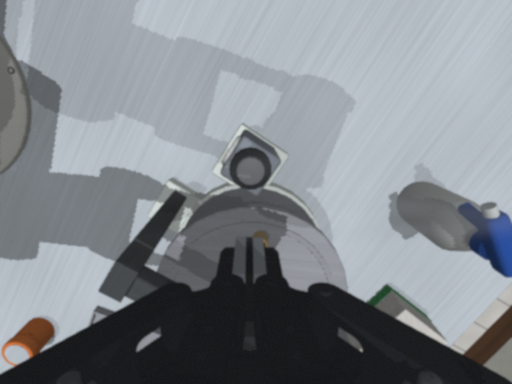

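The bar is in the keeper and the handle is free. The button at (250,167) lies at (0.4345, 0.162), straight below the tool. Descending to press.

Request:
{"name": "play_rows", "arguments": {"rows": [0, 0, 0.2, 0, 0, 0, 0, 0, 0, 0.4, 0, 0, 0, 0, 0, 0, 0.6, 0, 0, 0, 0, 0, 0, 0.8, 0, 0, 0, 0, 0, 0, 0.9, 0, 0, 0, 0, 0, 0, 0.9, 0, 0, 0, 0]}}

```text
t: 56.0
ee_pos: [0.4338, 0.1614, 0.1572]
eef_rot: [-3.139, -0.001, 2.11]
wrist_force: [0.8, 0.1, 1.4]
grip_width: 0.0
```

Request:
{"name": "play_rows", "arguments": {"rows": [0, 0, 0.025, 0, 0, 0, 0, 0, 0, 0.045, 0, 0, 0, 0, 0, 0, 0.06, 0, 0, 0, 0, 0, 0, 0.06, 0, 0, 0, 0]}}

```text
t: 56.5
ee_pos: [0.435, 0.1617, 0.1464]
eef_rot: [3.141, 0.0, 2.111]
wrist_force: [1.3, 0.9, 3.9]
grip_width: 0.0001
```

Request:
{"name": "play_rows", "arguments": {"rows": [0, 0, 0.01, 0, 0, 0, 0, 0, 0, 0.015, 0, 0, 0, 0, 0, 0, 0.015, 0, 0, 0, 0]}}

```text
t: 56.88
ee_pos: [0.435, 0.1617, 0.1438]
eef_rot: [3.14, 0.0, 2.111]
wrist_force: [-0.1, 0.3, 17.3]
grip_width: 0.0002
```

Request:
{"name": "play_rows", "arguments": {"rows": [0, 0, 0.005, 0, 0, 0, 0, 0, 0, 0.01, 0, 0, 0, 0, 0, 0, 0.01, 0, 0, 0, 0, 0, 0, 0.01, 0, 0, 0, 0]}}

```text
t: 57.38
ee_pos: [0.4352, 0.1618, 0.1431]
eef_rot: [3.139, 0.001, 2.111]
wrist_force: [-9.4, -2.7, 53.3]
grip_width: -0.0001
```

The button is on its stop: 53 N with the travel ended. Letting go, rising, and doing the final check.

Request:
{"name": "play_rows", "arguments": {"rows": [0, 0, -0.1, 0, 0, 0, 0, 0, 0, -0.4, 0, 0, 0, 0, 0, 0, -0.7, 0, 0, 0, 0, 0, 0, -1, 0, 0, 0, 0, 0, 0, -1, 0, 0, 0, 0]}}

```text
t: 58.0
ee_pos: [0.4358, 0.1619, 0.3451]
eef_rot: [3.135, 0.002, 2.111]
wrist_force: [0.9, -0.8, -1.0]
grip_width: 0.0001
```

Request:
{"name": "play_rows", "arguments": {"rows": [0.2, 0, -0.1, 0, 0, 0, 0, 0.4, 0, -0.1, 0, 0, 0, 0, 0.4, 0, -0.1, 0, 0, 0, 0]}}

```text
t: 58.38
ee_pos: [0.3917, 0.2315, 0.3603]
eef_rot: [-3.14, -0.001, 2.114]
wrist_force: [0.3, 0.0, -0.3]
grip_width: 0.0002
```

Run:
```python
from h import *
st()
p,d,K,T=snap('side','s21'); crop('s21','s21c',190,120,350,260,5); W=cloud(d,K,T); x,y,z=W.transpose(2,0,1)
m=(z>.25)&(z<.29)&(np.hypot(x-.518,y-.022)<.065);P=W[m];print('T',len(P),np.percentile(P[:,2],[50,90]).round(4))
if len(P)>10: print(cv2.minAreaRect(P[:,:2].astype(np.float32)*1000))
p,d,K,T=snap('wrist','w21'); W=cloud(d,K,T); x,y,z=W.transpose(2,0,1)
m=(z>.13)&(z<.15)&(np.hypot(x-.435,y-.162)<.015); P=W[m]; print('btn',len(P),np.median(P,0).round(4))
m=(z>.25)&(z<.29)&(np.hypot(x-.518,y-.022)<.065);P=W[m];print('T',len(P),np.percentile(P[:,2],[50,90]).round(4) if len(P) else '')
m=(z>.125)&(z<.155)&(np.hypot(x-.518,y-.022)<.13)&(np.hypot(x-.518,y-.022)>.03); P=W[m]
A=np.c_[P[:,:2]-[.518,.022],np.ones(len(P))]; s,_,_,_=np.linalg.lstsq(A,P[:,2],rcond=None); print('lid',len(P),s.round(4))
Q=W[(abs(z-.2225)<.004)&(y>-.02)&(y<.08)&(x>.35)&(x<.68)]
print('bar',len(Q),cv2.minAreaRect(Q[:,:2].astype(np.float32)*1000) if len(Q)>10 else '')
```

```text
58.38 [ 0.402  0.139  1.543  0.     1.461 -0.141] [0.3917 0.2315 0.3603] [-3.1398e+00 -6.0000e-04  2.1138e+00] [ 0.3  0.  -0.3] [-0.02 -0.03  0.02] 0.0002
T 236 [0.263  0.2679]
((517.388427734375, 19.56357765197754), (19.151391983032227, 109.08562469482422), 86.13314819335938)
btn 358 [0.4331 0.1643 0.1423]
T 0 
lid 1086 [ 0.0884 -0.1419  0.1548]
bar 78 ((388.94586181640625, 30.653276443481445), (20.00418472290039, 6.860611438751221), 66.66006469726562)
```

View pics/w21.png

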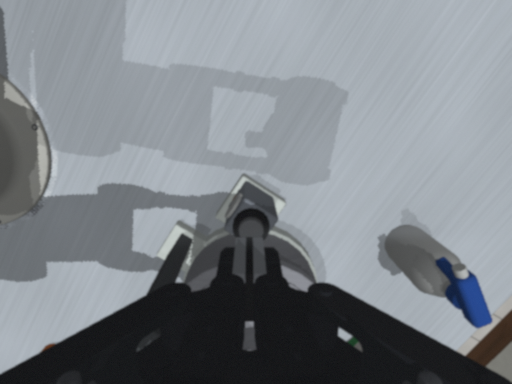

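View pics/s21.png

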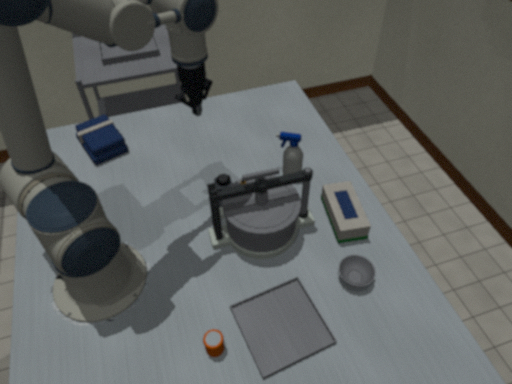

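Run:
```python
from h import *
snap('scene','c21')
for n in ['s16','s21','c21']:
    p,d,K,T=load(n); W=cloud(d,K,T); x,y,z=W.transpose(2,0,1)
    Q=W[(abs(z-.2225)<.004)&(y>-.02)&(y<.06)&(x>.41)&(x<.66)&(abs(x-.518)>.03)]
    print(n,'bar slope',np.polyfit(Q[:,0],Q[:,1],1).round(4))
    h=np.hypot(x-.518,y-.022); P=W[(z>.132)&(z<.15)&(h<.118)&(h>.03)]
    A=np.c_[P[:,:2]-[.518,.022],np.ones(len(P))]
    print('lid',len(P),np.linalg.lstsq(A,P[:,2],rcond=None)[0].round(4))
```

```text
s16 bar slope [-0.0225  0.0306]
lid 2441 [-0.0008 -0.0013  0.1394]
s21 bar slope [-0.0355  0.0376]
lid 2428 [ 0.0006 -0.0034  0.1394]
c21 bar slope [-0.0402  0.0457]
lid 3055 [0.0016 0.0012 0.1398]
```

Bar angle -0.036 to -0.040 rad agrees with the steriliser's yaw of -0.03 to -0.044. The lid is level and nothing is touching. Handing in.

```bash
python3 -c "
from h import *
print(order.finish_job()); st()"
```

```text
the job is handed in; nothing more can be done
None
the job is handed in; nothing more can be done
```

The job is handed in, at about 58 s on the robot's clock; it gave no verdict. I loaded the three canisters that were on the tray, put the lid on, swung the clamp bar into its keeper, turned the T-handle about 6.35 rad clockwise, and pressed and released the start button.

- **Canisters:** all three stood upright on the grid, seen just before the lid went on. They cannot be seen under the lid, so I have no later check.
- **Lid:** it was centred within 1 mm of the pan axis when placed. At the end it was level, with a slope of at most 0.004.
- **Clamp bar:** it met its stop at 30 N. Its final angle matches the steriliser's measured yaw to about 0.01 rad.
- **Screw:** the resisting moment rose from about 0.1 to 0.64 N m, above the 0.35 N m for firmly clamped. I did not measure the foot force.
- **Start button:** it was pressed onto its stop (53 N at the end) and its top is back at 142 mm.
- **Bystanders:** I saw no movement of the spray bottle, bowl or glove box, and the orange canister was left alone.

**Checks that disagreed:**
- The handle dropped about 10 mm where about 12 mm was expected, perhaps give in the clamp or depth noise.
- My last wrist-camera fits of the lid, bar and handle were useless because the gripper blocked the view, so I used the side and scene cameras for the lid and bar and the side camera for the handle.

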